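Keep the pots warm and check them

TASK

Turn the dial of the warming plate to the long line (40), then stand all the lidded stoneware pots upright on its steel surface, each with its whole base on it. Then take the infrared thermometer from its dock and check the pots one by one, largest first: point the lens at the black dot in the middle of the lid from 3 to 12 cm away and hold it still for two full seconds. Finally stand the thermometer upright in its dock again, with the dial still at 40 and all pots on the plate, and leave everything else alone.

Things in the scene. Friction and masses are not known exactly. Their poses are not given: they have to be found in the camera images.
- plate_top (a point): Centre of the steel heating surface of the warming plate, a low appliance fixed to the table. The surface is 170 mm along this frame's x, 290 mm along its y, level, and lies 10 mm above the table (z up). Its white control housing, 90 mm wide and 38 mm high, adjoins the end at -y (y from -145 to -235 mm) and carries the dial.
- dial (a joint): Thermostat dial, a black knob on the housing; rad, 0 to 4.8, grows clockwise seen from above. Its white pointer line moves over seven lines 0.8 rad apart: 0, 10, .. 60 (value 0 = line 0). The 40 line (value 3.2) is long and thick, the others short. Line 0 lies +150 degrees (counter-clockwise) from plate_top's x axis. Light friction (0.05 N m); stays where left.
- dial_grip (a point): On the dial's axis, within its bar grip: the bar is 44 mm long, 13 mm thick and 26 mm high, its top 10 mm above this point and its foot (a disc 44 mm across) 15 mm below. The x axis points along the bar to the white pointer end, z is up; pinch the bar across its thickness (y).
- dock: The thermometer's dock, fixed: a shallow grey tray, outside 100 x 80 mm (x, y), walls 4 mm thick and 12 mm high. Origin at the centre of its underside; its inner floor lies 4 mm above that and is 92 x 72 mm.
- thermo: The infrared thermometer, 0.15 kg, loose, standing upright in the dock. Origin at the underside of its foot, below its stem; z is up when it stands. Foot 66 x 46 x 16 mm (x from -38 to 28 mm); upright stem 28 x 24 mm (x, y), top at 118 mm; a round barrel, 24 mm thick, leaves the stem forward (+x) and 45 degrees downward, ending in the lens.
- thermo_grip (a point): Point inside the thermometer's stem to hold it by, 95 mm above its underside, 23 mm below its top; the stem is 24 mm thick along y and 28 mm along x. Axes as thermo.
- thermo_lens (a point): Centre of the thermometer's lens, 43 mm ahead (x) of and 33 mm above the thermometer's origin. This frame's x axis is the line of sight, leaving the lens: 45 degrees downward and forward when the thermometer is upright; y is the thermometer's y. Reads at 30 to 120 mm.
- pot_1_mid (a point): The largest of four kinds of lidded pot: round, white stoneware with a flat steel lid, 64 mm in diameter (lid and body alike), 68 mm high, loose, bottom-heavy. This point is its centre, half-way up; z is up. None if this pot is absent.
- pot_1_dot (a point): Middle of the top of that largest pot's lid, marked with a matt black dot 16 mm across. None if absent.
- pot_1: The same largest pot; origin at the centre of its underside. None if absent.
- pot_2_mid (a point): The second largest of four kinds of lidded pot: round, white stoneware with a flat steel lid, 56 mm in diameter (lid and body alike), 58 mm high, loose, bottom-heavy. This point is its centre, half-way up; z is up. None if this pot is absent.
- pot_2_dot (a point): Middle of the top of that second largest pot's lid, marked with a matt black dot 16 mm across. None if absent.
- pot_2: The same second largest pot; origin at the centre of its underside. None if absent.
- pot_3_mid (a point): The third largest of four kinds of lidded pot: round, white stoneware with a flat steel lid, 48 mm in diameter (lid and body alike), 50 mm high, loose, bottom-heavy. This point is its centre, half-way up; z is up. None if this pot is absent.
- pot_3_dot (a point): Middle of the top of that third largest pot's lid, marked with a matt black dot 16 mm across. None if absent.
- pot_3: The same third largest pot; origin at the centre of its underside. None if absent.
- pot_4_mid (a point): The smallest of four kinds of lidded pot: round, white stoneware with a flat steel lid, 41 mm in diameter (lid and body alike), 44 mm high, loose, bottom-heavy. This point is its centre, half-way up; z is up. None if this pot is absent.
- pot_4_dot (a point): Middle of the top of that smallest pot's lid, marked with a matt black dot 16 mm across. None if absent.
- pot_4: The same smallest pot; origin at the centre of its underside. None if absent.
- spice_jar: Bystander, loose, to be left alone: spice jar with a label, 47 mm across, 98 mm high. Origin at its underside.
- shaker: Bystander, loose, to be left alone: salt shaker, 44 mm across, 90 mm high. Origin at its underside.
Not all that is in view belongs to the job. What is shaped like the pot_2 but blue or pink is not meant.

How it is judged:
By the outcome, as a careful person would: the job done as asked, in the order asked, and still so for the second after the job is handed in, with the robot touching nothing.
Of pot_1, pot_2, pot_3, pot_4 only 2 to 3 are there at a start; the rules pass over those that are not, and their reading is None.
At some moment in a run one of pot_1, pot_2, pot_3, pot_4 may be knocked a few centimetres aside while the robot is not near it.
It also fails if it takes over 208 s, if anything falls off the work surface, if the arm or the gripper's body presses on something with over 40 N, if the wrist force passes 120 N, or if a joint passes its speed limit or range.

ROBOT

A 6-joint arm with a two-finger parallel gripper is mounted at the origin on a cart in front of the work surface, level with it; the furniture and walls round the work are solid. World frame = base frame: x ahead of the robot, y to its left, z up, the work surface at z = 0. Lengths are in mm, angles in rad, forces in N, time in s.
With the tool pointing down it reaches from about 225 to 725 mm from the base axis. Payload 3.1 kg.
Tool frame: the origin (TCP) lies at the very end of the fingers, on their centre line; the grasp point (between the pads) lies 19 mm behind it; z points along the fingers, y is the line along which they close (so a half turn about z gives the same grasp; the last joint's range is limited). The gripper opens to 85 mm and grips with 20 to 120 N. Pads are 22 mm wide; open, the fingers measure 114 mm over their backs; the gripper's body (76 mm by 85 mm) begins 54 mm behind the grasp point. The pads swing forward as they close: fully open they stand 13 mm farther back than shut.
Start: joints at [1.042, 0.048, 0.099, 1.622, 0, 1.443], TCP at [204.838, 483.383, 231.312] pointing down, gripper open.
Joint ranges: [-2.91, 2.91], [-0.99, 1.94], [-1.21, 1.42], [-2.12, 2.29], [-1.49, 1.47], [-3.14, 3.14]. Speed limits (rad/s): [2.79, 2.79, 3.14, 3.14, 3.14, 3.14].

INTERFACE

Orientations are given as a unit quaternion [x, y, z, w].
In Python, from rig import arm gives the robot as it stands.
- The arm moves only by the shell command python3 -m inch 'ROWS' [FORCE]. ROWS is a JSON object of lists of equal length, an entry for each row: "fingers": the opening, from 0 (shut) to 1 (fully open); "slide": the shift along the world's x, y, z in cm, a list of three; "twist": the turn about the world's z in degrees. In form: {"fingers": [fingers, ...], "slide": [[x, y, z], ...], "twist": [twist, ...]}. A call has exactly 8 rows; each row is the pose to reach, as a shift and turn from the pose commanded when the call began; what a row does not reach only later rows make up. A row lasts 1/12 s, in which the tool goes at most 41.7 mm and 7.16 degrees, less where a joint would pass 70% of its speed; a pose out of reach is approached as far as the arm can. A call with a gripper value outside its range is refused whole. The fingers move at their own pace and stop on an object; FORCE is the grip in N (left out, the last holds). Time passes only in rows, so rows that repeat a pose let the fingers close, or fill a call up. It gives the time, the measured TCP pose, the force, the opening and the grip force at its end, in the units of the state.
- arm.read_state(): the state, without advancing time (a new reading comes with each control period).
- arm.snapshot(name): name is "scene" or "top" or "wrist"; returns (picture, depth): 400x640x3 uint8, blue, green, red; 400x640 float32, mm along the optical axis (not along the pixel's ray), 0 where there is no reading.
- arm.calibration(name): a dict with "fx", "fy", "cx", "cy" (pixels), "eye" and "orientation" of the camera in the world. Camera axes: x right, y down, z forward; pixel columns grow to the right and rows downward; lengths in mm; the calibration is good to about 2 mm. A picture is of the moment at which its call begins: read the wrist's pose just before it. calibration takes no time and is no camera call; for the wrist camera it gives the pose at the moment of the call.
- arm.finish_job(): hands the job in; it is judged then, once.
The state is a dict: "t": time; "joints": joint angles; "dq": joint speeds; "effort": joint torques, N m; "tcp_pos": TCP position; "tool_rot": TCP orientation; "force": force on the tool from outside, world axes, zero at the start; "moment": the same for the moment, N m; "width": finger opening in mm; "grasp_force": force on a finger pad.
Only numpy, scipy, OpenCV 4.12 (cv2) and the standard library are available. Lean on these libraries where they do the work, as an engineer would, in place of code of your own. Each camera call takes 0.05 s, during which the arm holds its last target. There are 200 camera calls.

## Working session

There is one attempt and no reset: what is moved stays moved. The work goes in short steps, Python scripts to look and compute and a shell command to move; the robot and the scene stay as the last step left them, time stands still between calls to the robot, and variables do not carry over. Pictures are saved under pics/ and viewed, at most 14 in all, crops included, and the job is handed in when it is done.

```bash
ls; mkdir -p pics; python3 - <<'E'
from rig import arm
import cv2,json
s=arm.read_state();print(s)
for n in("scene","top"):
    p,d=arm.snapshot(n);cv2.imwrite(f"pics/{n}0.png",p);import numpy as np;np.save(f"pics/{n}0.npy",d)
    print(n,arm.calibration(n))
E
```

```text
pics
{'t': 0.0, 'joints': array([ 1.04219514e+00,  4.87958198e-02,  9.75906595e-02,  1.62200990e+00,
       -2.38762630e-05,  1.44303297e+00]), 'dq': array([ 1.58730849e-03, -1.56427943e-04,  1.51672761e-03, -1.72892627e-03,
       -8.37396647e-04,  9.64054421e-05]), 'effort': array([-1.65055485e-04, -3.38782597e+01,  3.20015752e+01,  2.03803356e-02,
       -1.83429114e-05, -1.59114705e-06]), 'tcp_pos': array([204.53673653, 482.84781705, 230.09013579]), 'tool_rot': array([ 1.99079717e-01,  9.79982553e-01, -1.14866881e-03, -3.78504963e-04]), 'force': array([ 0.4826032 ,  0.09175676, -0.23667342]), 'moment': array([ 0.06362714, -0.00897437, -0.0043181 ]), 'grasp_force': 0.0, 'width': 85.36137637871566}
scene {'fx': 469.69495759772786, 'fy': 469.69495759772786, 'cx': 309.09581172232686, 'cy': 197.5061805512275, 'eye': array([-257.79921354,  845.76059675,  581.18078569]), 'orientation': array([-0.30604144,  0.77776324, -0.51554103,  0.18878673])}
top {'fx': 450.50151808564004, 'fy': 450.50151808564004, 'cx': 331.61487920849453, 'cy': 202.5521094515758, 'eye': array([ 246.62948419,   -1.7434789 , 1615.33652459]), 'orientation': array([-0.69757839,  0.71207794, -0.05818786,  0.05425466])}
```

View pics/scene0.png

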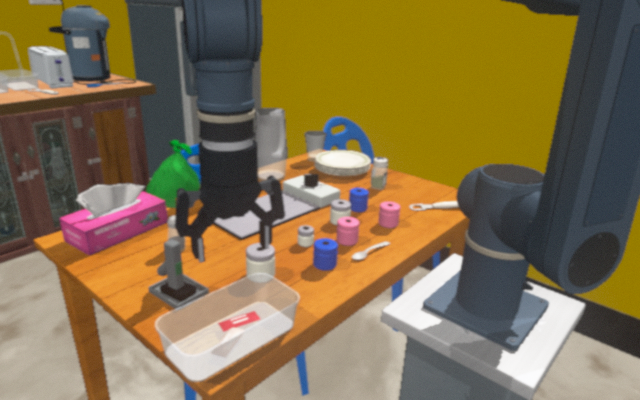

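View pics/top0.png

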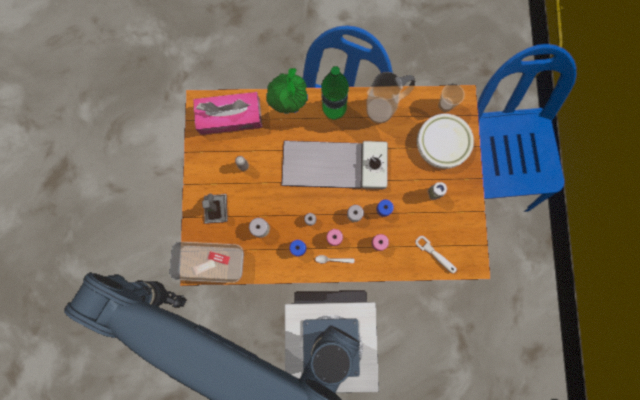

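The scene view shows the large pot at (260,262), a second pot at (340,212), a small pot at (306,236), the dial at (311,180) and the thermometer in its dock at (177,285). In the top view these are at (259,228), (355,213), (310,219), (375,162) and (215,208).

Things that could be mistaken for pots in the top view: blue (298,247) and (385,208), pink (335,237) and (381,242), the spice jar or shaker (241,163) and (439,188). My choice is the three white pots with steel lids: (259,228), (355,213) and (310,219).

```bash
cat > h.py <<'E'
import numpy as np,cv2
from scipy.spatial.transform import Rotation as R
from rig import arm
def ray(c,u,v):
    d=np.array([(u-c["cx"])/c["fx"],(v-c["cy"])/c["fy"],1.]);return R.from_quat(c["orientation"]).apply(d)
def plane(c,u,v,z):
    r=ray(c,u,v);return c["eye"]+r*(z-c["eye"][2])/r[2]
def pts(c,d):
    v,u=np.mgrid[:d.shape[0],:d.shape[1]]
    D=np.stack([(u-c["cx"])/c["fx"],(v-c["cy"])/c["fy"],np.ones(d.shape)],-1)*d[...,None]
    return D@R.from_quat(c["orientation"]).as_matrix().T+c["eye"]
def two(c1,p1,c2,p2):
    a,b=ray(c1,*p1),ray(c2,*p2);t=np.linalg.lstsq(np.c_[a,-b],c2["eye"]-c1["eye"],rcond=None)[0]
    A=c1["eye"]+a*t[0];B=c2["eye"]+b*t[1];return (A+B)/2,np.linalg.norm(A-B)
E
python3 - <<'E'
from h import *
c=arm.calibration("top");p=cv2.imread("pics/top0.png");d=np.load("pics/top0.npy");P=pts(c,d)
for n,(u,v) in dict(big=(259,228),mid=(355,213),small=(310,219),blue1=(298,247),blue2=(385,208),pink1=(335,237),pink2=(381,242),dial=(375,162),dock=(215,208),jar1=(241,163),jar2=(439,188),plate=(320,164)).items():
    w=P[v-12:v+13,u-12:u+13].reshape(-1,3);zt=np.percentile(w[:,2],95)
    m=w[w[:,2]>zt-8];print(n,"top z",zt.round(1),"xy",m.mean(0).round(1),"ext",np.ptp(m,0).round(1),len(m))
print("table z",np.median(P[200:210,250:290,2]))
pl=P[140:190,280:392];
# plate rect by height
m=((P[...,2]>5)&(P[...,2]<16)).astype(np.uint8);m[:130]=0;m[200:]=0;m[:,:270]=0;m[:,400:]=0
n,l,s,cc=cv2.connectedComponentsWithStats(m);i=1+np.argmax(s[1:,4]);print(s[i])
w=P[l==i][:,:2].astype(np.float32);print("plate",cv2.minAreaRect(w))
m=((P[...,2]>33)&(P[...,2]<45)).astype(np.uint8);m[:130]=0;m[200:]=0;m[:,:350]=0;m[:,400:]=0
n,l,s,cc=cv2.connectedComponentsWithStats(m);i=1+np.argmax(s[1:,4]);print("house",cv2.minAreaRect(P[l==i][:,:2].astype(np.float32)))
m=((P[...,2]>8)&(P[...,2]<150)).astype(np.uint8);m[:190]=0;m[226:]=0;m[:,:198]=0;m[:,234:]=0
print("dock",cv2.minAreaRect(P[m>0][:,:2].astype(np.float32)))
cv2.imwrite("pics/a.png",np.vstack([cv2.resize(p[130:280,190:400],None,fx=3.8,fy=3.8,interpolation=cv2.INTER_CUBIC)]))
E
```

```text
big top z 72.5 xy [413.4 239.   97. ] ext [ 199.8  275.6 1550.8] 220
mid top z 61.9 xy [456.  -92.6  96.6] ext [ 240.2  116.9 1561.4] 165
small top z 45.4 xy [440.4  63.7  74.5] ext [ 217.5   87.1 1577.8] 103
blue1 top z 62.0 xy [341.3 106.8  84.1] ext [ 121.7  135.6 1561.2] 186
blue2 top z 61.2 xy [ 473.5 -196.3   83.9] ext [ 255.9  222.7 1562.1] 183
pink1 top z 60.7 xy [376.5 -19.   75.2] ext [ 157.1   52.2 1562.6] 183
pink2 top z 61.0 xy [ 353.8 -174.6   84.7] ext [ 136.7  203.4 1562.3] 175
dial top z 72.8 xy [ 616.7 -159.6  158.9] ext [ 409.3  184.9 1550.3] 54
dock top z 119.3 xy [486.8 402.2 145.6] ext [ 258.   422.4 1503.7] 58
jar1 top z 86.4 xy [631.2 292.1 151.6] ext [ 417.7  323.2 1535.5] 70
jar2 top z 100.4 xy [ 525.8 -376.1  133.9] ext [ 308.6  405.6 1522.6] 127
plate top z 16.4 xy [644.5  25.3  27.5] ext [ 447.7   89.2 1606.9] 413
table z -0.35196380734180366
[ 280  140   82   50 3020]
plate ((649.56640625, 23.5050048828125), (298.0802001953125, 183.4310760498047), 87.35535430908203)
house ((638.3536376953125, -168.73873901367188), (87.27305603027344, 170.1344451904297), 87.91511535644531)
dock ((495.1142272949219, 401.6452331542969), (116.84010314941406, 127.18522644042969), 83.14962005615234)
```

View pics/a.png

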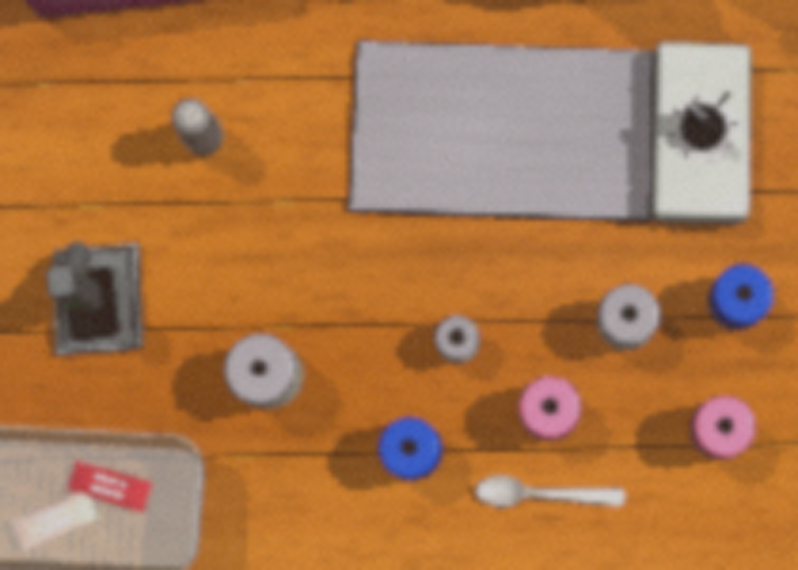

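The crop confirms the white/steel pots at crop (260,368), (628,314) and (456,337), each with a black dot on its lid. The plate, housing and dial are at (703,125), and the thermometer's dock is at (97,300) with the stem top at its upper left.

```bash
cat >> h.py <<'E'
def state():
    s=arm.read_state();r=R.from_quat(s["tool_rot"]);y=r.apply([0,1,0])
    print("t %.2f"%s["t"],"tcp",s["tcp_pos"].round(1),"fingerline deg %.1f"%(np.degrees(np.arctan2(y[1],y[0]))),"tilt",r.apply([0,0,1]).round(3),"J6 %.2f"%s["joints"][5],"w %.1f"%s["width"],"F",s["force"].round(1));return s
E
python3 - <<'E'
from h import *
c=arm.calibration("top");p=cv2.imread("pics/top0.png");d=np.load("pics/top0.npy");P=pts(c,d);P[d==0]=np.nan
for n,(u,v) in dict(big=(259,228),mid=(355,213),small=(310,219),blue1=(298,247),blue2=(385,208),pink1=(335,237),pink2=(381,242),dial=(375,162),dock=(215,208),jar1=(241,163),jar2=(439,188)).items():
    w=P[v-12:v+13,u-12:u+13].reshape(-1,3);zt=np.nanpercentile(w[:,2],92)
    m=w[abs(w[:,2]-zt)<6];print(n,"top z",np.median(m[:,2]).round(1),"mid",((m.max(0)+m.min(0))/2).round(1),"ext",np.ptp(m,0).round(1),len(m))
m=((P[...,2]>5)&(P[...,2]<60)).astype(np.uint8);m[:190]=0;m[226:]=0;m[:,:198]=0;m[:,234:]=0
n,l,s,cc=cv2.connectedComponentsWithStats(m);i=1+np.argmax(s[1:,4]);print("dock",cv2.minAreaRect(P[l==i][:,:2].astype(np.float32)))
s=state();k=arm.calibration("wrist");r=R.from_quat(s["tool_rot"]).inv();print(k["fx"],"cam in tool",r.apply(k["eye"]-s["tcp_pos"]),"axes",(r*R.from_quat(k["orientation"])).as_matrix().round(3).tolist())
E
python3 -m inch '{"fingers":[1,1,1,1,1,1,1,1],"slide":[[4,-2,1],[8,-4,2],[12,-6,3],[16,-8,4],[20,-8,4],[20,-8,4],[20,-8,4],[20,-8,4]],"twist":[0,0,0,0,0,0,0,0]}'
python3 - <<'E'
from h import *
state();p,d=arm.snapshot("wrist");cv2.imwrite("pics/w1.png",p);np.savez("pics/w1",d=d,**arm.calibration("wrist"))
E
```

```text
big top z 68.9 mid [416.7 242.6  70.6] ext [59.6 62.5 11.1] 203
mid top z 58.8 mid [460.3 -93.9  59.4] ext [53.1 49.6  9.6] 153
small top z 44.1 mid [444.1  65.8  44. ] ext [38.6 39.1 11.6] 91
blue1 top z 58.8 mid [342.3 107.9  60.6] ext [52.  51.9 11.8] 175
blue2 top z 58.3 mid [ 477.1 -198.    60.1] ext [50.4 52.9 11.7] 172
pink1 top z 58.4 mid [377.6 -20.5  59.7] ext [52.3 52.2 11.7] 172
pink2 top z 58.1 mid [ 356.9 -178.9   58.9] ext [51.8 52.5 10.5] 163
dial top z 68.5 mid [ 638.5 -169.4   65.7] ext [25.5 34.5 10.2] 18
dock top z 117.2 mid [491.2 408.9 115.9] ext [26.7 23.3 10.1] 38
jar1 top z 83.9 mid [650.4 306.1  82.6] ext [30.  33.2 11.2] 51
jar2 top z 98.0 mid [ 533.5 -384.6   98.7] ext [43.4 45.3 11.9] 121
dock ((485.853271484375, 409.47650146484375), (113.73734283447266, 93.34033203125), 3.48183012008667)
t 0.10 tcp [204.5 482.9 230.2] fingerline deg 67.0 tilt [-0.001 -0.002 -1.   ] J6 1.44 w 85.3 F [-0.2  0.1  0.6]
277.15608804365723 cam in tool [ 6.87002530e+01  1.17242570e-01 -1.43248644e+02] axes [[0.001, -0.963, -0.271], [1.0, 0.001, 0.001], [-0.0, -0.271, 0.963]]
t: 0.77
tcp_pos: [405.1, 402.8, 270.3]
tool_rot: [0.2, 0.98, -0.001, -0.001]
force: [0.4, -0.6, -0.2]
width: 85.0
grasp_force: 0.0
t 0.77 tcp [405.1 402.8 270.3] fingerline deg 66.9 tilt [-0.002 -0.001 -1.   ] J6 1.07 w 85.0 F [ 0.4 -0.6 -0.2]
```

View pics/w1.png

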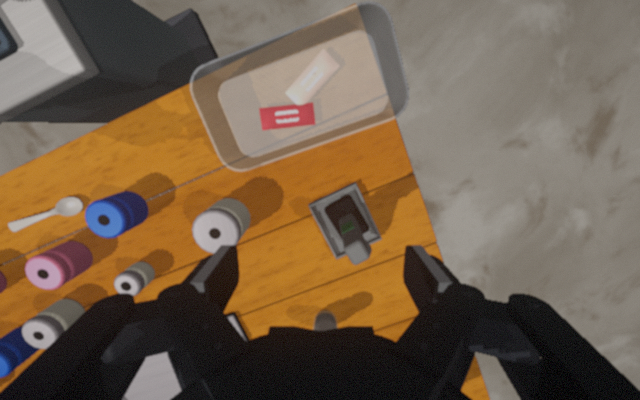

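The wrist view shows the dock at (345,220) with the stem top at about (355,248), the large pot at (218,228), the small pot at (128,283) and the middle pot at (45,330). The camera's image-up direction points towards the robot. Next I work out the thermometer's heading from depth and move to view the dial.

```bash
python3 - <<'E'
from h import *
f=np.load("pics/w1.npz");c={k:f[k] for k in f};d=f["d"];P=pts(c,d);P[d==0]=np.nan
W=P[175:275,300:395].reshape(-1,3)
for a,b in((2,7),(9,16),(17,24),(25,40),(40,60),(60,80),(80,100),(100,125)):
    m=W[(W[:,2]>a)&(W[:,2]<b)];m=m[(abs(m[:,0]-487)<80)&(abs(m[:,1]-405)<70)]
    if len(m)>5: print(a,b,len(m),m.mean(0).round(1),"min",m.min(0).round(0),"max",m.max(0).round(0),cv2.minAreaRect(m[:,:2].astype(np.float32)))
p=cv2.imread("pics/w1.png");cv2.imwrite("pics/b.png",cv2.resize(p[170:280,290:400],None,fx=5,fy=5,interpolation=cv2.INTER_CUBIC))
E
python3 -m inch '{"fingers":[1,1,1,1,1,1,1,1],"slide":[[3,-3,0],[6,-6,0],[9,-9,0],[12,-12,0],[14,-16,0],[16,-20,0],[18,-24,0],[20,-27,0]],"twist":[0,0,0,0,0,0,0,0]}'
python3 -m inch '{"fingers":[1,1,1,1,1,1,1,1],"slide":[[1,-4,0],[2,-8,0],[3,-12,0],[4,-16,0],[5,-20,0],[6,-24,-2],[7,-26,-3],[7,-27,-3]],"twist":[0,0,0,0,0,0,0,0]}'
python3 - <<'E'
from h import *
state();p,d=arm.snapshot("wrist");cv2.imwrite("pics/w2.png",p);np.savez("pics/w2",d=d,**arm.calibration("wrist"))
E
```

```text
2 7 1376 [486.7 404.7   4.4] min [407. 336.   2.] max [567. 474.   7.] ((486.68621826171875, 404.9573669433594), (159.5340576171875, 138.31072998046875), 0.2575453519821167)
9 16 580 [480.3 407.4  12.4] min [439. 365.   9.] max [542. 449.  16.] ((490.5609436035156, 407.2921142578125), (100.0374755859375, 80.03987884521484), 3.103581428527832)
17 24 743 [474.5 412.7  20.4] min [451. 386.  17.] max [515. 438.  23.] ((484.55230712890625, 411.4652099609375), (65.12991333007812, 45.00739288330078), 8.916768074035645)
25 40 62 [478.2 412.9  32.7] min [475. 400.  25.] max [496. 425.  40.] ((481.9373779296875, 416.3045349121094), (30.505311965942383, 14.729178428649902), 57.01571273803711)
40 60 112 [489.6 417.   50.5] min [474. 399.  41.] max [535. 429.  60.] ((502.5090637207031, 421.42572021484375), (62.54401397705078, 22.20252227783203), 26.045949935913086)
60 80 126 [480.2 414.3  70.3] min [474. 400.  60.] max [517. 427.  80.] ((492.4739990234375, 420.0699157714844), (46.22393035888672, 18.856903076171875), 32.93309783935547)
80 100 130 [478.3 413.   90.2] min [475. 399.  80.] max [497. 425. 100.] ((482.33282470703125, 416.3112487792969), (30.99220085144043, 15.761232376098633), 57.59977722167969)
100 125 574 [485.9 412.6 118.8] min [475. 399. 100.] max [503. 425. 125.] ((489.3803405761719, 411.9452209472656), (27.251285552978516, 24.10895538330078), 8.263724327087402)
t: 1.48
tcp_pos: [600.4, 138.7, 271.8]
tool_rot: [0.198, 0.98, 0.0, -0.0]
force: [1.6, 1.3, -0.4]
width: 85.4
grasp_force: 0.0
t: 2.15
tcp_pos: [670.9, -133.0, 236.6]
tool_rot: [0.2, 0.98, -0.0, -0.003]
force: [-1.4, 0.8, -2.4]
width: 85.4
grasp_force: 0.0
t 2.15 tcp [ 670.9 -133.   236.6] fingerline deg 66.9 tilt [-0.006  0.001 -1.   ] J6 0.11 w 85.4 F [-1.4  0.8 -2.4]
```

View pics/b.png

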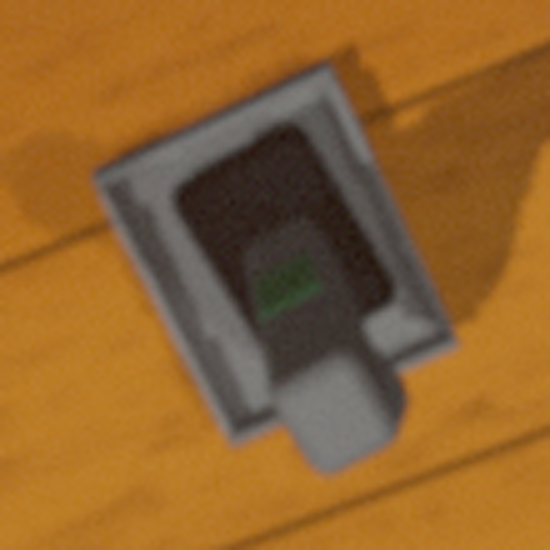

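View pics/w2.png

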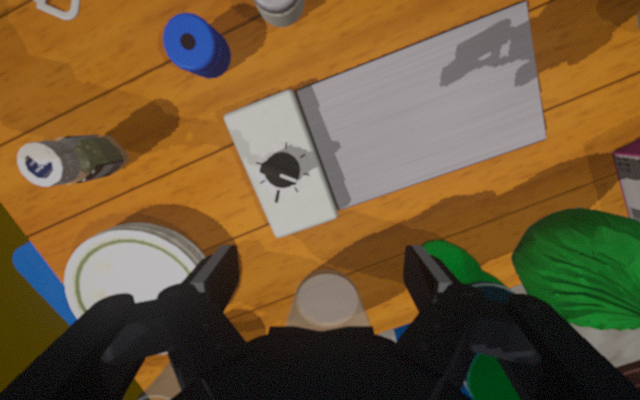

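The crop shows the thermometer with its stem nearest the image bottom and foot extending up-image, so the barrel points away from the robot at about +8.5°. In w2 the dial is at (283,170), with the white pointer from its centre towards (293,178) and the long 40 line at about (277,197).

```bash
python3 - <<'E'
from h import *
f=np.load("pics/w2.npz");c={k:f[k] for k in f};d=f["d"];P=pts(c,d);P[d==0]=np.nan
p=cv2.imread("pics/w2.png")
Z=P[...,2]
for a,b,n in((5,18,"plate"),(30,55,"house")):
    m=((Z>a)&(Z<b)).astype(np.uint8);m[240:]=0;m[:,:222]=0;m[:,550:]=0;m=cv2.morphologyEx(m,cv2.MORPH_OPEN,np.ones((3,3)))
    k,l,s,_=cv2.connectedComponentsWithStats(m);i=1+np.argmax(s[1:,4]);print(n,"z",np.median(Z[l==i]),cv2.minAreaRect(P[l==i][:,:2].astype(np.float32)))
w=P[145:200,255:315].reshape(-1,3)
hz=np.nanpercentile(w[:,2],[50,90,97,99]);print("z pct",hz)
m=w[w[:,2]>hz[2]-8];print("knob top",len(m),m.mean(0),cv2.minAreaRect(m[:,:2].astype(np.float32)))
# pointer: bright pixels within dark disc
z=cv2.resize(p[140:215,240:330],None,fx=8,fy=8,interpolation=cv2.INTER_CUBIC);cv2.imwrite("pics/dial.png",z)
E
```

```text
plate z 11.738980799326754 ((648.0369262695312, 18.411651611328125), (289.7741394042969, 170.1493682861328), 86.93914794921875)
house z 39.89492142554991 ((637.8580322265625, -171.23480224609375), (90.37367248535156, 170.13973999023438), 86.97290802001953)
z pct [41.01286617 74.89764139 76.22937452 76.8638331 ]
knob top 468 [ 637.57475591 -170.15493706   75.21810212] ((638.0479125976562, -170.67172241210938), (44.180702209472656, 13.157150268554688), 45.40703582763672)
```

View pics/dial.png

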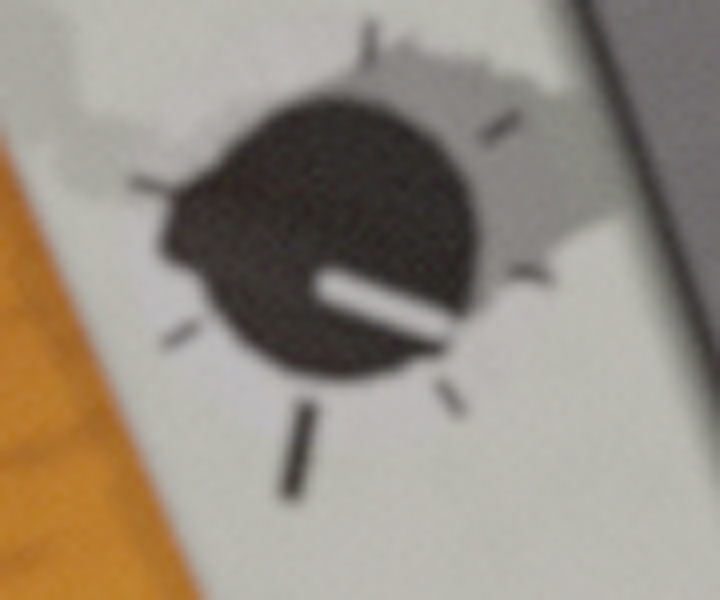

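Measured geometry:

- **Plate:** centre (648,18.4), yaw -3.06°.
- **Dial:** at (638,-170.7), bar at world 45.4° (value about 1.77), bar top about 74. The target is -36.4°, so a turn of -81.8°.
- **Pinch:** finger line at 135.4°, so twist +68.5° first.

```bash

python3 -m inch '{"fingers":[0.6,0.6,0.6,0.6,0.6,0.6,0.6,0.6],"slide":[[-1,-1,0],[-2,-2,0],[-3.3,-3.8,0],[-3.3,-3.8,0],[-3.3,-3.8,0],[-3.3,-3.8,-2],[-3.3,-3.8,-4],[-3.3,-3.8,-6]],"twist":[7,14,21,28,35,42,49,56]}'
python3 -m inch '{"fingers":[0.6,0.6,0.6,0.6,0.6,0.6,0.6,0.6],"slide":[[0,0,-1],[0,0,-2],[0,0,-4],[0,0,-5],[0,0,-6],[0,0,-6],[0,0,-6],[0,0,-6]],"twist":[6,12.5,12.5,12.5,12.5,12.5,12.5,12.5]}'
python3 - <<'E'
from h import *
state();p,d=arm.snapshot("wrist");f=arm.calibration("wrist");P=pts(f,d);P[d==0]=np.nan;Z=P[...,2]
w=P.reshape(-1,3);m=w[(abs(w[:,0]-638)<26)&(abs(w[:,1]+171)<26)&(w[:,2]>64)&(w[:,2]<82)]
print(len(m),m.mean(0) if len(m) else 0,cv2.minAreaRect(m[:,:2].astype(np.float32)) if len(m)>4 else 0)
w=w[(np.hypot(w[:,0]-638,w[:,1]+171)<22)];print(np.histogram(w[:,2],bins=[30,36,38,40,42,44,46,48,50,52,54,60,66,70,72,74,76,80]))
E
```

```text
t: 2.87
tcp_pos: [638.9, -166.2, 183.0]
tool_rot: [-0.289, 0.957, -0.0, 0.001]
force: [0.5, -0.1, -0.3]
width: 51.0
grasp_force: 0.0
t: 3.53
tcp_pos: [639.0, -168.9, 122.6]
tool_rot: [-0.387, 0.922, -0.001, 0.001]
force: [0.1, -0.3, 0.6]
width: 51.6
grasp_force: 0.0
t 3.53 tcp [ 639.  -168.9  122.6] fingerline deg 135.6 tilt [ 0.002 -0.    -1.   ] J6 -1.16 w 51.6 F [ 0.1 -0.3  0.6]
1002 [ 637.61828074 -172.59818795   74.28451   ] ((639.4151611328125, -171.1178741455078), (45.46995544433594, 12.450298309326172), 45.86738967895508)
(array([  0,   0,  45,  47,  18,  18,  34, 759, 464,   5,  29,  26,  22,
        21, 236, 663,  45]), array([30, 36, 38, 40, 42, 44, 46, 48, 50, 52, 54, 60, 66, 70, 72, 74, 76,
       80]))
```

```bash

python3 -m inch '{"fingers":[0.6,0.6,0.6,0.6,0.2,0,0,0],"slide":[[0,-0.2,-3],[0,-0.2,-6],[0,-0.2,-6.7],[0,-0.2,-6.7],[0,-0.2,-6.7],[0,-0.2,-6.7],[0,-0.2,-6.7],[0,-0.2,-6.7]],"twist":[0,0,0,0,0,0,0,0]}' 30
python3 -m inch '{"fingers":[0,0,0,0,0,0,0,0],"slide":[[0,0,0],[0,0,0],[0,0,0],[0,0,0],[0,0,0],[0,0,0],[0,0,0],[0,0,0]],"twist":[0,0,0,0,0,-7,-14,-21]}'
python3 -m inch '{"fingers":[0,0,0,0,0,0,0,0],"slide":[[0,0,0],[0,0,0],[0,0,0],[0,0,0],[0,0,0],[0,0,0],[0,0,0],[0,0,0]],"twist":[-7,-14,-21,-28,-35,-42,-49,-56]}'
python3 -m inch '{"fingers":[0,0,0,0,0,0,0,0],"slide":[[0,0,0],[0,0,0],[0,0,0],[0,0,0],[0,0,0],[0,0,0],[0,0,0],[0,0,0]],"twist":[-4,-4.8,-4.8,-4.8,-4.8,-4.8,-4.8,-4.8]}'
python3 - <<'E'
from h import *
state()
E
```

```text
t: 4.25
tcp_pos: [639.1, -170.7, 57.4]
tool_rot: [-0.387, 0.922, -0.0, 0.001]
force: [-3.6, 2.9, 5.6]
width: 11.9
grasp_force: 32.3
t: 4.92
tcp_pos: [639.1, -170.8, 57.4]
tool_rot: [-0.21, 0.978, -0.0, 0.001]
force: [-4.2, 2.9, 5.5]
width: 12.1
grasp_force: 32.4
t: 5.58
tcp_pos: [639.0, -170.9, 57.4]
tool_rot: [0.274, 0.962, 0.0, 0.001]
force: [-2.5, 1.9, 5.2]
width: 12.2
grasp_force: 32.4
t: 6.25
tcp_pos: [639.0, -171.0, 57.4]
tool_rot: [0.311, 0.95, 0.0, 0.001]
force: [-2.4, 2.2, 4.9]
width: 12.7
grasp_force: 32.4
t 6.25 tcp [ 639.  -171.    57.4] fingerline deg 53.8 tilt [ 0.002 -0.    -1.   ] J6 0.27 w 12.7 F [-2.4  2.2  4.9]
```

```bash

python3 -m inch '{"fingers":[0.5,0.5,0.5,0.5,0.5,0.5,0.5,0.5],"slide":[[0,0,0],[0,0,0],[0,0,0],[0,0,3],[0,0,7],[0,0,11],[0,0,14],[0,0,16]],"twist":[0,0,0,0,0,0,0,0]}'
python3 - <<'E'
from h import *
state();p,d=arm.snapshot("wrist");f=arm.calibration("wrist");P=pts(f,d);P[d==0]=np.nan
w=P.reshape(-1,3);m=w[(abs(w[:,0]-638)<26)&(abs(w[:,1]+171)<26)&(w[:,2]>67)&(w[:,2]<82)]
print(len(m),cv2.minAreaRect(m[:,:2].astype(np.float32)))
q=P[...,:2];sel=np.hypot(q[...,0]-638,q[...,1]+171)<50;v,u=np.where(sel)
cv2.imwrite("pics/dial2.png",cv2.resize(p[v.min():v.max(),u.min():u.max()],(600,int(600*np.ptp(v)/np.ptp(u))),interpolation=cv2.INTER_CUBIC))
# top camera pots again
c=arm.calibration("top");_,d=arm.snapshot("top");P=pts(c,d);P[d==0]=np.nan
for n,(u,v) in dict(big=(259,228),mid=(355,213),small=(310,219)).items():
    w=P[v-12:v+13,u-12:u+13].reshape(-1,3);zt=np.nanpercentile(w[:,2],92)
    m=w[abs(w[:,2]-zt)<6];print(n,"top z",np.median(m[:,2]).round(1),"mid",((m.max(0)+m.min(0))/2).round(1),np.ptp(m,0).round(1),len(m))
E
```

```text
t: 6.92
tcp_pos: [639.9, -171.9, 219.4]
tool_rot: [0.311, 0.95, -0.0, 0.003]
force: [-0.3, -0.5, 0.4]
width: 42.6
grasp_force: 0.0
t 6.92 tcp [ 639.9 -171.9  219.4] fingerline deg 53.7 tilt [ 0.006 -0.003 -1.   ] J6 0.27 w 42.6 F [-0.3 -0.5  0.4]
485 ((640.7985229492188, -171.54623413085938), (12.03609848022461, 44.893680572509766), 53.897151947021484)
big top z 68.6 mid [437.6 233.9  69.6] [32.4 59.2 11.7] 124
mid top z 654.3 mid [377.4 -58.8 656.3] [53.3 52.7  9.6] 470
small top z 43.8 mid [444.   65.8  43.3] [39.2 38.9 10.9] 89
```

View pics/dial2.png

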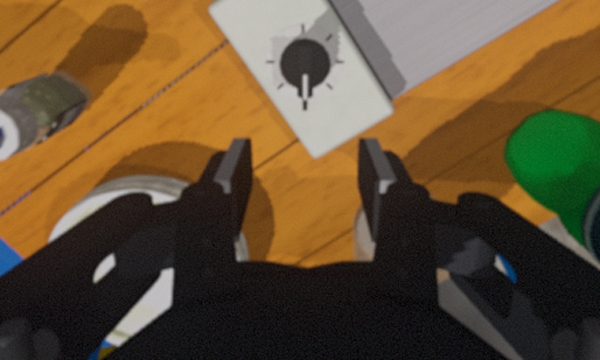

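The pointer sits on the long thick line at (305,100) and the bar is at -36.1°, so the dial reads 40. The large pot seems to have been knocked. Next is pot_2, viewed from above with the finger line along x.

```bash

python3 -m inch '{"fingers":[1,1,1,1,1,1,1,1],"slide":[[-3,1,0],[-6,2,0],[-9,3,0],[-12,4.5,0],[-15,6,0],[-18.5,7.8,0],[-18.5,7.8,0],[-18.5,7.8,0]],"twist":[-7,-14,-21,-28,-35,-42,-49,-53.7]}'
cat >> h.py <<'E'
def pots(view="wrist",save=None):
    """find round flat lids by dark dot; world pos from depth top plane"""
    s=state();c=arm.calibration(view);p,d=arm.snapshot(view)
    if save: cv2.imwrite(save,p)
    P=pts(c,d);P[d==0]=np.nan;Z=P[...,2]
    for h,dia in((68,64),(58,56),(50,48),(44,41)):
      for base in(0,10):
        m=(abs(Z-h-base-.7)<3.5).astype(np.uint8);m=cv2.morphologyEx(m,cv2.MORPH_OPEN,np.ones((3,3)))
        k,l,st,_=cv2.connectedComponentsWithStats(m)
        for i in range(1,k):
            w=P[l==i];(x,y),r=cv2.minEnclosingCircle(w[:,:2].astype(np.float32))
            if st[i,4]>40 and abs(2*r-dia)<8:
                v,u=np.where(l==i);hsv=cv2.cvtColor(p,cv2.COLOR_BGR2HSV)[v,u]
                print("h",h,"base",base,"xy %.1f %.1f"%(x,y),"z %.1f"%np.median(w[:,2]),"dia %.1f"%(2*r),"sat",np.median(hsv[:,1]),"px",int(u.mean()),int(v.mean()))
E
python3 - <<'E'
from h import *
pots();pots("top")
E
```

```text
t: 7.68
tcp_pos: [450.5, -91.8, 212.1]
tool_rot: [0.709, 0.706, -0.001, -0.001]
force: [0.6, -0.8, 0.2]
width: 85.4
grasp_force: 0.0
t 7.68 tcp [450.5 -91.8 212.1] fingerline deg -0.2 tilt [-0.003  0.001 -1.   ] J6 1.23 w 85.4 F [ 0.6 -0.8  0.2]
h 68 base 10 xy 804.4 -204.4 z 78.5 dia 65.0 sat 89.0 px 628 284
h 58 base 0 xy 376.8 -19.9 z 58.5 dia 55.3 sat 83.0 px 249 119
h 58 base 0 xy 460.9 -94.0 z 58.4 dia 55.2 sat 12.0 px 330 188
h 58 base 0 xy 356.8 -177.8 z 58.4 dia 54.4 sat 81.0 px 248 257
h 58 base 0 xy 477.5 -199.7 z 58.4 dia 55.2 sat 159.0 px 343 273
h 50 base 0 xy 642.2 -163.4 z 49.4 dia 40.1 sat 21.0 px 484 240
h 50 base 10 xy 377.0 -19.9 z 58.6 dia 52.6 sat 83.0 px 249 119
h 50 base 10 xy 461.0 -93.8 z 58.5 dia 52.9 sat 11.0 px 330 189
h 50 base 10 xy 357.1 -178.2 z 58.6 dia 51.7 sat 80.0 px 248 258
h 50 base 10 xy 477.5 -199.7 z 58.5 dia 52.5 sat 159.5 px 343 275
h 44 base 0 xy 444.1 65.2 z 44.5 dia 40.0 sat 13.0 px 314 31
h 44 base 10 xy 343.6 87.9 z 55.6 dia 35.0 sat 171.0 px 207 5
h 44 base 10 xy 396.6 -11.6 z 56.8 dia 33.5 sat 102.0 px 271 110
h 44 base 10 xy 361.8 -164.8 z 55.9 dia 47.2 sat 114.0 px 247 242
t 7.73 tcp [451.7 -92.4 212.5] fingerline deg -0.3 tilt [-0.002  0.001 -1.   ] J6 1.23 w 85.6 F [ 0.3 -1.5 -0.6]
```

```bash

python3 -m inch '{"fingers":[1,1,1,1,1,1,1,1],"slide":[[0.7,0,-3],[0.7,0,-7],[0.7,0,-10],[0.7,0,-12],[0.7,0,-12],[0.7,0,-12],[0.7,0,-12],[0.7,0,-12]],"twist":[0,0,0,0,0,0,0,0]}' 40
python3 - <<'E'
from h import *
pots()
E
```

```text
t: 8.45
tcp_pos: [462.2, -93.9, 96.5]
tool_rot: [0.707, 0.707, 0.001, 0.002]
force: [-0.6, -0.2, -1.1]
width: 85.5
grasp_force: 0.0
t 8.45 tcp [462.2 -93.9  96.5] fingerline deg 0.1 tilt [ 0.004 -0.001 -1.   ] J6 1.23 w 85.5 F [-0.6 -0.2 -1.1]
h 58 base 0 xy 376.9 -19.7 z 58.5 dia 55.6 sat 85.0 px 185 111
h 58 base 0 xy 460.6 -94.1 z 58.4 dia 55.4 sat 11.0 px 318 223
h 50 base 0 xy 642.7 -162.7 z 49.4 dia 41.0 sat 27.0 px 549 296
h 50 base 0 xy 476.1 -184.0 z 50.6 dia 44.6 sat 165.0 px 336 317
h 50 base 10 xy 377.1 -20.1 z 58.6 dia 52.6 sat 85.0 px 183 112
h 50 base 10 xy 461.0 -94.1 z 58.6 dia 53.0 sat 11.0 px 318 224
h 44 base 10 xy 476.6 -181.2 z 55.5 dia 40.3 sat 182.0 px 336 321
```

```bash

python3 -m inch '{"fingers":[1,1,1,1,0,0,0,0],"slide":[[-0.1,0,-4],[-0.1,0,-7],[-0.1,0,-7.9],[-0.1,0,-7.9],[-0.1,0,-7.9],[-0.1,0,-7.9],[-0.1,0,-7.9],[-0.1,0,-7.9]],"twist":[0,0,0,0,0,0,0,0]}' 40
python3 -m inch '{"fingers":[0,0,0,0,0,0,0,0],"slide":[[0,0,0],[0,0,1],[0,0,3],[0,0,6],[3,0.5,8],[6,1,8],[9,1.5,8],[12,2,8]],"twist":[0,0,0,0,0,0,0,0]}'
python3 -m inch '{"fingers":[0,0,0,0,0,0,0,0],"slide":[[3,0.3,0],[5.5,0.5,0],[7.7,0.7,0],[7.7,0.7,0],[7.7,0.7,-2],[7.7,0.7,-4],[7.7,0.7,-5],[7.7,0.7,-5]],"twist":[0,0,0,0,0,0,0,0]}'
python3 - <<'E'
from h import *
state()
E
```

```text
t: 9.17
tcp_pos: [461.8, -94.1, 18.2]
tool_rot: [0.707, 0.707, 0.001, 0.002]
force: [-0.4, -1.0, 5.4]
width: 55.0
grasp_force: 42.9
t: 9.83
tcp_pos: [581.0, -73.0, 96.7]
tool_rot: [0.707, 0.707, 0.0, 0.001]
force: [-1.1, 0.6, -1.3]
width: 55.3
grasp_force: 43.1
t: 10.5
tcp_pos: [653.0, -65.6, 41.4]
tool_rot: [0.707, 0.707, -0.002, -0.003]
force: [-0.1, -0.1, -3.2]
width: 55.5
grasp_force: 43.3
t 10.50 tcp [653.  -65.6  41.4] fingerline deg 0.0 tilt [-0.008  0.002 -1.   ] J6 1.37 w 55.5 F [-0.1 -0.1 -3.2]
```

```bash

python3 -m inch '{"fingers":[0,0,0,0,0,0,0,0],"slide":[[0,0,0],[0,0,0],[0,0,0],[0,0,-0.5],[0,0,-1],[0,0,-1],[0,0,-1],[0,0,-1]],"twist":[0,0,0,0,0,0,0,0]}'
python3 - <<'E'
from h import *
state()
E
```

```text
t: 11.17
tcp_pos: [656.3, -66.1, 35.0]
tool_rot: [0.707, 0.707, -0.0, -0.0]
force: [0.7, 1.4, -0.5]
width: 55.0
grasp_force: 43.3
t 11.17 tcp [656.3 -66.1  35. ] fingerline deg 0.0 tilt [-0.001  0.    -1.   ] J6 1.37 w 55.0 F [ 0.7  1.4 -0.5]
```

```bash

python3 -m inch '{"fingers":[0,0,0,0,0.5,1,1,1],"slide":[[0,0,-0.3],[0,0,-0.6],[0,0,-0.6],[0,0,-0.6],[0,0,-0.6],[0,0,-0.6],[0,0,-0.6],[0,0,-0.6]],"twist":[0,0,0,0,0,0,0,0]}'
python3 -m inch '{"fingers":[1,1,1,1,1,1,1,1],"slide":[[0,0,2],[0,0,5],[0,0,9],[-3,2,12],[-6,4,12],[-9,6,12],[-12,8,12],[-15,10,12]],"twist":[0,0,0,0,0,0,0,0]}'
python3 -m inch '{"fingers":[1,1,1,1,1,1,1,1],"slide":[[-3,1.5,0],[-6.2,3,-1],[-6.2,3,-2],[-6.2,3,-3],[-6.2,3,-3],[-6.2,3,-3],[-6.2,3,-3],[-6.2,3,-3]],"twist":[0,0,0,0,0,0,0,0]}'
python3 - <<'E'
from h import *
pots();pots("top")
E
```

```text
t: 11.83
tcp_pos: [657.0, -66.3, 30.0]
tool_rot: [0.707, 0.707, 0.0, 0.001]
force: [0.2, 0.3, 1.3]
width: 85.3
grasp_force: 0.0
t: 12.5
tcp_pos: [505.6, 34.5, 150.2]
tool_rot: [0.707, 0.707, 0.001, 0.001]
force: [0.2, 0.5, 0.7]
width: 85.5
grasp_force: 0.0
t: 13.17
tcp_pos: [446.0, 63.3, 120.1]
tool_rot: [0.707, 0.707, 0.0, 0.001]
force: [-0.9, -0.3, 0.6]
width: 85.4
grasp_force: 0.0
t 13.17 tcp [446.   63.3 120.1] fingerline deg -0.0 tilt [ 0.001 -0.    -1.   ] J6 1.56 w 85.4 F [-0.9 -0.3  0.6]
h 58 base 0 xy 342.6 109.2 z 58.5 dia 55.4 sat 184.0 px 180 153
h 58 base 0 xy 380.5 -19.0 z 58.4 dia 54.2 sat 94.0 px 248 305
h 50 base 0 xy 451.7 210.8 z 50.1 dia 43.1 sat 47.0 px 328 9
h 50 base 10 xy 342.5 108.5 z 58.6 dia 52.8 sat 185.0 px 179 154
h 50 base 10 xy 379.0 -19.9 z 58.5 dia 51.7 sat 93.0 px 247 306
h 44 base 0 xy 444.2 65.5 z 44.4 dia 40.2 sat 13.0 px 318 205
h 44 base 10 xy 389.3 -10.8 z 56.1 dia 45.8 sat 115.0 px 259 288
t 13.22 tcp [445.8  63.3 120.1] fingerline deg -0.0 tilt [ 0.001 -0.    -1.   ] J6 1.56 w 85.6 F [0.6 0.  0.5]
```

```bash

python3 -m inch '{"fingers":[1,1,1,1,1,0,0,0],"slide":[[-0.1,0.2,-4],[-0.1,0.2,-8],[-0.1,0.2,-10.5],[-0.1,0.2,-11.2],[-0.1,0.2,-11.2],[-0.1,0.2,-11.2],[-0.1,0.2,-11.2],[-0.1,0.2,-11.2]],"twist":[0,0,0,0,0,0,0,0]}' 40
python3 -m inch '{"fingers":[0,0,0,0,0,0,0,0],"slide":[[0,0,0],[0,0,0],[0,0,0],[0,0,1],[0,0,4],[2,0,7],[5,-0.5,8],[8,-1,8]],"twist":[0,0,0,0,0,0,0,0]}'
python3 -m inch '{"fingers":[0,0,0,0,0,0,0,0],"slide":[[3,-0.8,0],[6,-1.6,0],[9,-2.4,0],[12,-3.3,0],[13.9,-3.3,-1],[13.9,-3.3,-3],[13.9,-3.3,-5],[13.9,-3.3,-5]],"twist":[0,0,0,0,0,0,0,0]}'
python3 -m inch '{"fingers":[0,0,0,0,0,0,0,0],"slide":[[0,0,0],[0,0,0],[0,0,0],[0,0,-0.5],[0,0,-1],[0,0,-1],[0,0,-1],[0,0,-1]],"twist":[0,0,0,0,0,0,0,0]}'
```

```text
t: 13.93
tcp_pos: [446.0, 65.7, 9.9]
tool_rot: [0.707, 0.707, 0.002, 0.002]
force: [0.9, -0.7, -0.8]
width: 51.5
grasp_force: 0.0
t: 14.6
tcp_pos: [526.9, 55.9, 92.4]
tool_rot: [0.707, 0.708, 0.003, 0.003]
force: [0.4, 0.0, 0.1]
width: 40.0
grasp_force: 40.8
t: 15.27
tcp_pos: [658.9, 22.9, 31.8]
tool_rot: [0.707, 0.707, -0.003, -0.004]
force: [-1.9, 0.7, -2.3]
width: 39.8
grasp_force: 40.9
t: 15.93
tcp_pos: [662.3, 22.8, 27.2]
tool_rot: [0.707, 0.707, -0.0, -0.0]
force: [0.7, 0.4, -1.1]
width: 39.8
grasp_force: 40.9
```

```bash

python3 -m inch '{"fingers":[0,0,0,0,0,0.5,1,1],"slide":[[0,0,-0.3],[0,0,-0.6],[0,0,-0.7],[0,0,-0.7],[0,0,-0.7],[0,0,-0.7],[0,0,-0.7],[0,0,-0.7]],"twist":[0,0,0,0,0,0,0,0]}'
python3 -m inch '{"fingers":[1,1,1,1,1,1,1,1],"slide":[[0,0,1],[0,0,4],[0,0,8],[0,0,12],[-3,3,14],[-6,6,14],[-9,9,14],[-12,12,14]],"twist":[0,0,0,0,0,0,0,0]}'
python3 -m inch '{"fingers":[1,1,1,1,1,1,1,1],"slide":[[-3,2.5,0],[-6,5,0],[-8,7,0],[-10.2,9.1,0],[-10.2,9.1,0],[-10.2,9.1,0],[-10.2,9.1,0],[-10.2,9.1,0]],"twist":[0,0,0,0,0,0,0,0]}'
python3 - <<'E'
from h import *
pots();pots("top")
E
```

```text
t: 16.6
tcp_pos: [662.7, 22.8, 20.6]
tool_rot: [0.707, 0.707, 0.0, 0.0]
force: [-0.5, 0.2, 0.9]
width: 65.6
grasp_force: 0.0
t: 17.27
tcp_pos: [547.2, 138.7, 162.7]
tool_rot: [0.707, 0.707, 0.002, 0.001]
force: [0.2, -0.0, 0.2]
width: 85.3
grasp_force: 0.0
t: 17.93
tcp_pos: [446.4, 228.2, 160.8]
tool_rot: [0.707, 0.707, 0.0, 0.0]
force: [1.1, -0.6, -0.3]
width: 85.6
grasp_force: 0.0
t 17.93 tcp [446.4 228.2 160.8] fingerline deg -0.0 tilt [ 0.001 -0.    -1.   ] J6 1.91 w 85.6 F [ 1.1 -0.6 -0.3]
h 68 base 0 xy 451.3 234.2 z 68.5 dia 63.4 sat 11.0 px 326 195
h 58 base 10 xy 451.3 234.2 z 68.5 dia 63.4 sat 11.0 px 326 195
h 44 base 0 xy 641.4 306.7 z 44.7 dia 37.1 sat 56.0 px 529 111
h 44 base 10 xy 363.2 115.2 z 55.9 dia 34.9 sat 174.0 px 242 301
h 44 base 10 xy 654.5 20.0 z 54.2 dia 33.7 sat 10.0 px 499 375
t 17.98 tcp [446.4 228.1 160.6] fingerline deg -0.1 tilt [ 0.001 -0.    -1.   ] J6 1.91 w 85.5 F [-0.   0.3 -0.2]
```

```bash

python3 -m inch '{"fingers":[1,1,1,1,1,1,1,1],"slide":[[0.5,0.6,-2],[0.5,0.6,-4],[0.5,0.6,-6],[0.5,0.6,-6.5],[0.5,0.6,-6.5],[0.5,0.6,-6.5],[0.5,0.6,-6.5],[0.5,0.6,-6.5]],"twist":[0,0,0,0,0,0,0,0]}' 45
python3 - <<'E'
from h import *
pots()
E
```

```text
t: 18.7
tcp_pos: [451.7, 235.1, 97.0]
tool_rot: [0.707, 0.707, 0.001, 0.001]
force: [0.3, -0.1, 0.0]
width: 85.5
grasp_force: 0.0
t 18.70 tcp [451.7 235.1  97. ] fingerline deg 0.0 tilt [ 0.003  0.001 -1.   ] J6 1.92 w 85.5 F [ 0.3 -0.1  0. ]
h 68 base 0 xy 451.6 234.1 z 68.5 dia 63.3 sat 11.0 px 320 228
h 58 base 10 xy 451.6 234.1 z 68.5 dia 63.3 sat 11.0 px 320 228
h 50 base 10 xy 355.0 327.3 z 61.2 dia 47.0 sat 12.0 px 163 81
h 50 base 10 xy 329.5 106.7 z 58.5 dia 40.9 sat 205.0 px 166 371
h 44 base 0 xy 647.1 306.9 z 44.7 dia 39.8 sat 51.0 px 588 117
h 44 base 10 xy 646.3 306.8 z 54.7 dia 36.4 sat 55.0 px 605 117
```

```bash

python3 -m inch '{"fingers":[1,1,1,1,0,0,0,0],"slide":[[0,-0.1,-3],[0,-0.1,-6],[0,-0.1,-7.2],[0,-0.1,-7.2],[0,-0.1,-7.2],[0,-0.1,-7.2],[0,-0.1,-7.2],[0,-0.1,-7.2]],"twist":[0,0,0,0,0,0,0,0]}' 45
python3 -m inch '{"fingers":[0,0,0,0,0,0,0,0],"slide":[[0,0,0],[0,0,0],[0,0,0],[0,0,1],[0,0,4],[2,-1,7],[5,-3,8],[8,-5,8]],"twist":[0,0,0,0,0,0,0,0]}'
python3 -m inch '{"fingers":[0,0,0,0,0,0,0,0],"slide":[[3,-2,0],[6,-4,0],[9,-6,0],[12,-7.1,0],[13.6,-7.1,-1],[13.6,-7.1,-3],[13.6,-7.1,-5],[13.6,-7.1,-5]],"twist":[0,0,0,0,0,0,0,0]}'
python3 -m inch '{"fingers":[0,0,0,0,0,0,0,0],"slide":[[0,0,0],[0,0,0],[0,0,0],[0,0,-0.5],[0,0,-1],[0,0,-1],[0,0,-1],[0,0,-1]],"twist":[0,0,0,0,0,0,0,0]}'
```

```text
t: 19.42
tcp_pos: [452.2, 234.5, 25.5]
tool_rot: [0.707, 0.707, 0.002, 0.001]
force: [1.0, -0.2, 2.5]
width: 63.2
grasp_force: 50.3
t: 20.08
tcp_pos: [533.2, 184.5, 107.9]
tool_rot: [0.706, 0.708, 0.003, 0.002]
force: [0.7, 0.7, -0.7]
width: 63.1
grasp_force: 50.5
t: 20.75
tcp_pos: [662.3, 112.1, 46.7]
tool_rot: [0.707, 0.707, -0.004, -0.004]
force: [-1.8, -0.4, -4.1]
width: 63.0
grasp_force: 50.7
t: 21.42
tcp_pos: [666.3, 112.8, 43.2]
tool_rot: [0.707, 0.707, -0.0, -0.0]
force: [0.1, 0.0, -2.2]
width: 63.4
grasp_force: 50.7
```

```bash

python3 -m inch '{"fingers":[0,0,0,0,0,0.5,1,1],"slide":[[0,0,-0.3],[0,0,-0.6],[0,0,-0.7],[0,0,-0.7],[0,0,-0.7],[0,0,-0.7],[0,0,-0.7],[0,0,-0.7]],"twist":[0,0,0,0,0,0,0,0]}'
python3 -m inch '{"fingers":[1,1,1,1,1,1,1,1],"slide":[[0,0,0],[0,0,2],[0,0,5],[0,0,9],[0,0,13],[-3,4,17],[-5,7,19],[-7,10,19]],"twist":[0,0,0,0,0,0,7,14]}'
python3 -m inch '{"fingers":[1,1,1,1,1,1,1,1],"slide":[[-2,3,0],[-4,6,0],[-6,9,0],[-8,13,0],[-9.5,16,0],[-10.7,19.9,0],[-10.7,19.9,0],[-10.7,19.9,0]],"twist":[7,14,21,28,35,42,49,56]}'
python3 -m inch '{"fingers":[1,1,1,1,1,1,1,1],"slide":[[0,0,0],[0,0,0],[0,0,0],[0,0,0],[0,0,0],[0,0,0],[0,0,0],[0,0,0]],"twist":[7,14,21,28.6,28.6,28.6,28.6,28.6]}'
cat >> h.py <<'E'
def thermo(x,y,save=None,zb=0):
    s=state();c=arm.calibration("wrist");p,d=arm.snapshot("wrist")
    if save: cv2.imwrite(save,p)
    P=pts(c,d);w=P[d>0]
    for a,b in((17,24),(114,125)):
        m=w[(w[:,2]>a+zb)&(w[:,2]<b+zb)&(np.hypot(w[:,0]-x,w[:,1]-y)<55)]
        if len(m)>10: print(a,b,len(m),np.median(m[:,2]),cv2.minAreaRect(m[:,:2].astype(np.float32)))
E
python3 - <<'E'
from h import *
thermo(489,412,"pics/w5.png");pots()
pots("top")
E
```

```text
t: 22.08
tcp_pos: [667.0, 112.8, 37.0]
tool_rot: [0.707, 0.707, 0.0, 0.0]
force: [0.9, 0.4, 0.0]
width: 84.3
grasp_force: 0.0
t: 22.75
tcp_pos: [606.2, 201.4, 229.3]
tool_rot: [0.614, 0.789, 0.003, 0.003]
force: [0.9, 1.1, 0.9]
width: 85.3
grasp_force: 0.0
t: 23.42
tcp_pos: [495.6, 403.3, 223.7]
tool_rot: [0.168, 0.986, 0.0, 0.0]
force: [0.1, -0.6, 1.0]
width: 85.6
grasp_force: 0.0
t: 24.08
tcp_pos: [497.2, 400.5, 223.6]
tool_rot: [-0.074, 0.997, 0.0, 0.0]
force: [-0.3, 0.4, 0.5]
width: 85.5
grasp_force: 0.0
t 24.08 tcp [497.2 400.5 223.6] fingerline deg 98.5 tilt [ 0.  0. -1.] J6 0.42 w 85.5 F [-0.3  0.4  0.5]
17 24 1039 20.162379145125954 ((485.4037170410156, 410.3116760253906), (64.10366821289062, 44.45370864868164), 8.133683204650879)
114 125 740 121.90909879394209 ((491.0164489746094, 410.779296875), (27.954147338867188, 23.333898544311523), 9.898653030395508)
t 24.13 tcp [497.1 400.5 223.5] fingerline deg 98.6 tilt [ 0.  0. -1.] J6 0.42 w 85.5 F [ 0.1 -0.3  1.2]
h 68 base 10 xy 666.1 112.9 z 78.4 dia 63.3 sat 10.0 px 61 289
h 58 base 0 xy 660.6 118.5 z 59.2 dia 61.2 sat 30.0 px 87 271
h 58 base 10 xy 655.4 124.2 z 68.7 dia 54.3 sat 18.0 px 82 275
h 50 base 0 xy 657.2 124.7 z 50.6 dia 55.1 sat 32.0 px 94 268
h 44 base 0 xy 330.4 534.2 z 45.0 dia 42.5 sat 14.0 px 471 46
h 44 base 0 xy 658.7 27.4 z 44.9 dia 38.3 sat 19.0 px 20 258
h 44 base 0 xy 826.2 -2.6 z 44.6 dia 37.2 sat 255.0 px 11 362
h 44 base 0 xy 852.1 188.1 z 44.5 dia 48.1 sat 179.0 px 144 391
h 44 base 10 xy 360.8 120.1 z 55.5 dia 34.9 sat 181.0 px 61 10
h 44 base 10 xy 661.8 24.6 z 54.3 dia 39.0 sat 11.0 px 8 267
t 24.18 tcp [497.1 400.5 223.5] fingerline deg 98.6 tilt [ 0.  0. -1.] J6 0.42 w 85.1 F [-0.7  0.1 -0.5]
```

View pics/w5.png

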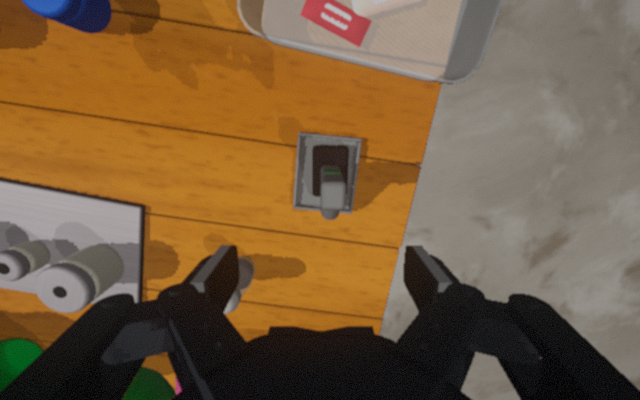

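The view shows the thermometer at (332,185) in its dock, standing free with its barrel away from the robot. On the plate, pots 1 and 4 stand at (65,290) and (10,265). I descend over the stem.

```bash

python3 -m inch '{"fingers":[0.7,0.7,0.7,0.7,0.7,0.7,0.7,0.7],"slide":[[-0.6,1,-2],[-0.6,1,-5],[-0.6,1,-8],[-0.6,1,-8],[-0.6,1,-8],[-0.6,1,-8],[-0.6,1,-8],[-0.6,1,-8]],"twist":[0,0,0,0,0,0,0,0]}' 45
python3 - <<'E'
from h import *
thermo(490,411)
E
```

```text
t: 24.9
tcp_pos: [492.8, 411.6, 146.9]
tool_rot: [-0.075, 0.997, 0.001, 0.003]
force: [-0.3, -0.1, 0.6]
width: 59.9
grasp_force: 0.0
t 24.90 tcp [492.8 411.6 146.9] fingerline deg 98.6 tilt [ 0.005  0.003 -1.   ] J6 0.44 w 59.9 F [-0.3 -0.1  0.6]
17 24 1641 20.23030847571397 ((485.1144714355469, 410.23291015625), (64.0487289428711, 44.68364334106445), 7.846714496612549)
114 125 1417 121.89841325692367 ((490.7235412597656, 411.1999206542969), (27.328994750976562, 23.811084747314453), 9.328124046325684)
```

```bash

python3 -m inch '{"fingers":[0.7,0.7,0.7,0.7,0.7,0,0,0],"slide":[[-0.2,-0.05,-2],[-0.2,-0.05,-4],[-0.2,-0.05,-6],[-0.2,-0.05,-6.6],[-0.2,-0.05,-6.6],[-0.2,-0.05,-6.6],[-0.2,-0.05,-6.6],[-0.2,-0.05,-6.6]],"twist":[0,0,0,0,0,0,0,0]}' 45
python3 -m inch '{"fingers":[0,0,0,0,0,0,0,0],"slide":[[0,0,0],[0,0,0],[0,0,0],[0,0,0],[0,0,0],[0,0,1],[0,0,2],[0,0,3]],"twist":[0,0,0,0,0,0,0,0]}'
python3 - <<'E'
from h import *
state()
E
```

```text
t: 25.62
tcp_pos: [490.3, 410.8, 79.7]
tool_rot: [-0.075, 0.997, 0.001, 0.002]
force: [0.2, 1.4, 1.8]
width: 24.2
grasp_force: 2.7
t: 26.28
tcp_pos: [488.5, 409.6, 107.5]
tool_rot: [-0.075, 0.997, -0.0, -0.001]
force: [0.5, -0.2, -1.7]
width: 23.4
grasp_force: 44.2
t 26.28 tcp [488.5 409.6 107.5] fingerline deg 98.6 tilt [-0.002 -0.001 -1.   ] J6 0.44 w 23.4 F [ 0.5 -0.2 -1.7]
```

```bash

python3 -m inch '{"fingers":[0,0,0,0,0,0,0,0],"slide":[[0,0,2],[0,0,5],[0,0,8],[0,-2,9],[1,-5,9],[2,-8,9],[3,-11,9],[4,-14,9]],"twist":[0,0,0,-1,-2,-4,-6,-8.6]}'
python3 -m inch '{"fingers":[0,0,0,0,0,0,0,0],"slide":[[1,-3,0],[2,-6,0],[3,-9,0],[4,-12,0],[5,-14,0],[5.5,-15.7,0],[5.5,-15.7,0],[5.5,-15.7,0]],"twist":[0,0,0,0,0,0,0,0]}'
python3 - <<'E'
from h import *
pots(save="pics/w6.png");pots("top","pics/top6.png");pots("scene","pics/scene6.png")
E
```

```text
t: 26.95
tcp_pos: [529.3, 268.8, 198.3]
tool_rot: [0.0, 1.0, 0.0, 0.0]
force: [0.5, -0.4, -1.7]
width: 23.4
grasp_force: 44.5
t: 27.62
tcp_pos: [584.2, 112.1, 197.8]
tool_rot: [0.001, 1.0, 0.0, -0.0]
force: [-0.4, -0.6, -1.6]
width: 23.4
grasp_force: 44.6
t 27.62 tcp [584.2 112.1 197.8] fingerline deg 89.9 tilt [-0.  0. -1.] J6 0.08 w 23.4 F [-0.4 -0.6 -1.6]
h 58 base 0 xy 479.6 -192.7 z 58.0 dia 52.1 sat 168.0 px 8 85
h 58 base 10 xy 655.9 -66.0 z 68.4 dia 55.4 sat 9.0 px 156 256
h 50 base 0 xy 480.3 -189.5 z 50.6 dia 50.8 sat 132.0 px 22 86
h 50 base 0 xy 638.0 -169.4 z 49.5 dia 43.6 sat 31.0 px 78 236
h 50 base 0 xy 648.2 -53.6 z 50.3 dia 45.7 sat 28.0 px 179 239
h 50 base 10 xy 480.6 -191.0 z 58.4 dia 46.5 sat 166.0 px 6 86
h 50 base 10 xy 638.5 -166.4 z 60.6 dia 41.2 sat 44.0 px 68 236
h 50 base 10 xy 772.0 447.9 z 60.8 dia 40.6 sat 155.0 px 594 340
h 44 base 0 xy 485.6 -181.4 z 45.4 dia 34.1 sat 136.0 px 30 91
h 44 base 0 xy 634.8 -160.6 z 44.8 dia 37.7 sat 27.0 px 87 228
h 44 base 0 xy 643.5 299.2 z 44.8 dia 36.0 sat 41.0 px 477 234
h 44 base 0 xy 641.9 -50.4 z 44.7 dia 34.7 s
[... 504 characters left out ...]
8 base 0 xy 353.9 -174.7 z 57.7 dia 56.2 sat 107.0 px 390 205
h 58 base 0 xy 374.8 -19.6 z 57.8 dia 59.4 sat 96.0 px 348 221
h 58 base 0 xy 341.1 110.9 z 57.9 dia 55.3 sat 164.0 px 326 243
h 58 base 10 xy 651.4 -62.7 z 68.3 dia 54.9 sat 8.0 px 283 183
h 50 base 10 xy 373.2 -18.9 z 58.1 dia 49.9 sat 96.0 px 348 221
h 50 base 10 xy 339.3 107.5 z 58.5 dia 41.7 sat 166.5 px 328 243
h 50 base 10 xy 339.4 318.3 z 60.8 dia 53.5 sat 80.0 px 258 276
h 50 base 10 xy 356.8 368.4 z 60.9 dia 44.4 sat 84.0 px 233 285
h 44 base 10 xy 656.7 24.8 z 54.2 dia 37.5 sat 10.0 px 260 196
h 44 base 10 xy 326.6 120.4 z 55.6 dia 36.9 sat 155.5 px 327 248
h 44 base 10 xy 365.9 502.8 z 54.9 dia 35.4 sat 83.5 px 170 317
```

View pics/scene6.png

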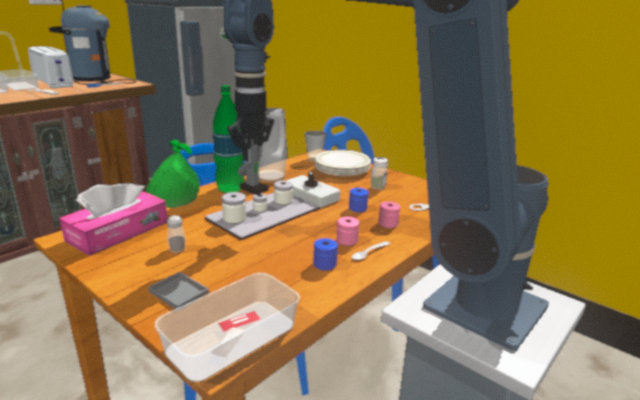

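The scene view shows the three pots on the plate at (234,207), (261,202) and (284,192). The thermometer hangs upright in the gripper at (253,165), the dock at (178,291) is empty, and the bystanders are in place. I check for tilt in the hand.

```bash
python3 - <<'E'
from h import *
s=state();tx,ty,_=s["tcp_pos"]
for v in("scene","wrist"):
    c=arm.calibration(v);p,d=arm.snapshot(v);P=pts(c,d);w=P[d>0];w=w[(abs(w[:,0]-tx)<60)&(abs(w[:,1]-ty)<30)]
    print(v,[(z,len(m),m.min(0)[:2].round(),m.max(0)[:2].round()) for z in range(116,196,8) for m in [w[(w[:,2]>=z)&(w[:,2]<z+8)]] if len(m)])
    m=w[(w[:,2]>128)&(w[:,2]<146)&(w[:,0]<tx-16)]
    if len(m)>20:
        A=np.c_[m[:,:2]-[tx,ty],np.ones(len(m))];k=np.linalg.lstsq(A,m[:,2],rcond=None)[0];print("plane",k,len(m))
        m=m[abs(A@k-m[:,2])<3];A=np.c_[m[:,:2]-[tx,ty],np.ones(len(m))];print("plane",np.linalg.lstsq(A,m[:,2],rcond=None)[0],len(m))
E
```

```text
t 27.77 tcp [583.8 113.9 197.7] fingerline deg 90.1 tilt [-0.     0.001 -1.   ] J6 0.08 w 23.5 F [-0.4 -0.3 -1.7]
scene [(116, 3, array([548., 129.]), array([601., 136.])), (124, 76, array([542.,  96.]), array([609., 139.])), (132, 162, array([539.,  93.]), array([608., 140.])), (140, 40, array([549., 105.]), array([619., 132.])), (148, 47, array([565., 106.]), array([626., 129.])), (156, 58, array([567., 107.]), array([630., 129.])), (164, 52, array([568., 107.]), array([628., 128.])), (172, 56, array([565., 108.]), array([618., 128.])), (180, 47, array([566., 108.]), array([611., 129.])), (188, 46, array([568., 105.]), array([605., 129.]))]
plane [ 2.00251131e-01 -6.72518179e-02  1.41706136e+02] 128
plane [ 1.93328867e-01 -6.37946764e-02  1.41848806e+02] 80
wrist [(124, 35, array([547.,  93.]), array([548., 136.])), (132, 2758, array([546.,  91.]), array([601., 137.])), (140, 106, array([551., 103.]), array([593., 131.])), (148, 99, array([570., 102.]), array([575., 126.])), (156, 118, array([570., 103.]), array([576., 126.])), (164, 92, array([570., 103.]), array([576., 126.])), (172, 149, array([569., 102.]), array([576., 126.])), (180, 172, array([570., 102.]), array([576., 126.])), (188, 185, array([570., 102.]), array([575., 126.]))]
plane [1.18279489e-01 1.12239243e-04 1.40937075e+02] 1770
plane [8.22679702e-02 1.80458870e-03 1.40206679e+02] 1679
```

```bash

python3 -m inch '{"fingers":[0,0,0,0,0,0,0,0],"slide":[[0,-0.1,-1],[0,-0.1,-2],[0,-0.1,-3],[0,-0.1,-3.8],[0,-0.1,-3.8],[0,-0.1,-3.8],[0,-0.1,-3.8],[0,-0.1,-3.8]],"twist":[0,0,0,0,0,0,0,0]}'
python3 - <<'E'
from h import *
s=state();tx,ty,_=s["tcp_pos"];pots()
c=arm.calibration("wrist");p,d=arm.snapshot("wrist");cv2.imwrite("pics/w7.png",p)
c=arm.calibration("scene");p,d=arm.snapshot("scene");cv2.imwrite("pics/s7.png",cv2.resize(p[120:240,190:320],None,fx=5,fy=5,interpolation=cv2.INTER_CUBIC))
E
python3 -m inch '{"fingers":[0,0,0,0,0,0,0,0],"slide":[[0,0,0],[0,0,0],[0,0,0],[0,0,0],[0,0,0],[0,0,0],[0,0,0],[0,0,0]],"twist":[0,0,0,0,0,0,0,0]}'
python3 -m inch '{"fingers":[0,0,0,0,0,0,0,0],"slide":[[0,0,0],[0,0,0],[0,0,0],[0,0,0],[0,0,0],[0,0,0],[0,0,0],[0,0,0]],"twist":[0,0,0,0,0,0,0,0]}'
```

```text
t: 28.53
tcp_pos: [584.5, 112.0, 160.0]
tool_rot: [-0.0, 1.0, 0.0, 0.001]
force: [-0.0, 0.7, -0.8]
width: 23.3
grasp_force: 44.6
t 28.53 tcp [584.5 112.  160. ] fingerline deg 90.0 tilt [ 0.001  0.    -1.   ] J6 0.08 w 23.3 F [-0.   0.7 -0.8]
t 28.53 tcp [584.5 112.  160. ] fingerline deg 90.0 tilt [ 0.001  0.    -1.   ] J6 0.08 w 23.3 F [-0.   0.7 -0.8]
h 58 base 0 xy 773.6 436.4 z 58.6 dia 59.9 sat 154.0 px 613 366
h 58 base 10 xy 655.6 -66.0 z 68.4 dia 55.1 sat 9.0 px 134 273
h 50 base 0 xy 638.9 -169.1 z 49.5 dia 44.6 sat 25.0 px 46 249
h 50 base 0 xy 649.4 -53.1 z 50.5 dia 46.0 sat 28.0 px 161 254
h 50 base 10 xy 647.7 -56.7 z 60.5 dia 48.7 sat 13.0 px 153 256
h 50 base 10 xy 773.5 436.4 z 60.8 dia 54.8 sat 157.0 px 615 367
h 44 base 0 xy 635.5 -163.6 z 45.0 dia 39.9 sat 22.0 px 56 240
h 44 base 0 xy 645.5 -50.9 z 44.6 dia 40.0 sat 28.0 px 165 250
h 44 base 0 xy 644.7 302.6 z 44.6 dia 38.7 sat 40.0 px 499 248
h 44 base 10 xy 638.3 -168.0 z 54.8 dia 42.7 sat 33.0 px 40 248
h 44 base 10 xy 646.3 302.4 z 54.8 dia 35.4 sat 39.0 px 505 254
h 44 base 10 xy 660.1 22.7 z 54.3 dia 39.3 sat 9.0 px 233 266
t: 29.35
tcp_pos: [584.1, 112.0, 159.3]
tool_rot: [-0.0, 1.0, 0.0, -0.0]
force: [-0.4, 0.4, -1.6]
width: 23.6
grasp_force: 44.6
t: 30.02
tcp_pos: [584.1, 112.0, 159.4]
tool_rot: [-0.0, 1.0, 0.0, 0.0]
force: [0.8, 0.4, -1.3]
width: 23.3
grasp_force: 44.6
```

View pics/s7.png

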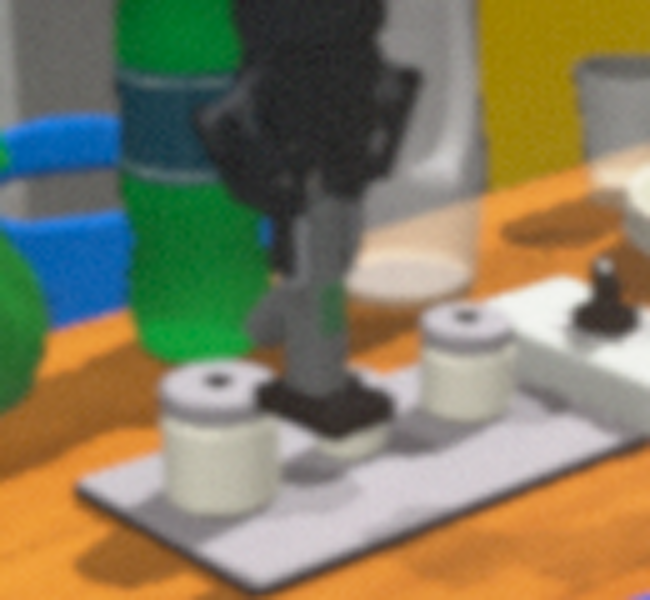

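The thermometer's barrel end at (265,325) aims at pot 1's dot at (218,381), and nothing touches. I keep holding, then go to pot 2.

```bash

python3 -m inch '{"fingers":[0,0,0,0,0,0,0,0],"slide":[[0,0,0],[0,0,0],[0,0,0],[0,0,0],[0,0,0],[0,0,0],[0,0,0],[0,0,0]],"twist":[0,0,0,0,0,0,0,0]}'
python3 -m inch '{"fingers":[0,0,0,0,0,0,0,0],"slide":[[0,0,0],[0,0,0],[0,0,0],[0,0,0],[0,0,0],[0,0,0],[0,0,0],[0,0,0]],"twist":[0,0,0,0,0,0,0,0]}'
python3 -m inch '{"fingers":[0,0,0,0,0,0,0,0],"slide":[[0,0,0],[0,0,0],[0,0,0],[0,0,0],[0,0,0],[0,0,0],[0,0,0],[0,0,0]],"twist":[0,0,0,0,0,0,0,0]}'
python3 -m inch '{"fingers":[0,0,0,0,0,0,0,0],"slide":[[0,0,1.5],[-0.5,-1,3],[-0.8,-4,3],[-1,-7,3],[-1,-10,3],[-1,-13,3],[-1,-16,3],[-1,-17.8,3]],"twist":[0,0,0,0,0,0,0,0]}'
python3 -m inch '{"fingers":[0,0,0,0,0,0,0,0],"slide":[[0,0,0],[0,0,0],[0,0,0],[0,0,-1],[0,0,-2],[0,0,-3],[0,0,-4],[0,0,-4]],"twist":[0,0,0,0,0,0,0,0]}'
python3 -m inch '{"fingers":[0,0,0,0,0,0,0,0],"slide":[[0,0,0],[0,0,0],[0,0,0],[0,0,0],[0,0,0],[0,0,0],[0,0,0],[0,0,0]],"twist":[0,0,0,0,0,0,0,0]}'
python3 - <<'E'
from h import *
pots();pots("scene")
E
```

```text
t: 30.68
tcp_pos: [584.1, 112.0, 159.4]
tool_rot: [-0.0, 1.0, -0.0, 0.0]
force: [0.9, -0.1, -1.6]
width: 23.5
grasp_force: 44.6
t: 31.35
tcp_pos: [584.1, 112.0, 159.4]
tool_rot: [-0.0, 1.0, -0.0, -0.0]
force: [0.4, 0.5, -1.7]
width: 23.5
grasp_force: 44.6
t: 32.02
tcp_pos: [584.1, 112.0, 159.4]
tool_rot: [-0.0, 1.0, 0.0, 0.0]
force: [0.9, -0.6, -2.7]
width: 23.1
grasp_force: 44.6
t: 32.68
tcp_pos: [573.9, -69.0, 189.4]
tool_rot: [0.001, 1.0, -0.001, 0.0]
force: [0.7, 0.9, -2.5]
width: 23.4
grasp_force: 44.7
t: 33.35
tcp_pos: [571.9, -64.9, 145.2]
tool_rot: [-0.001, 1.0, 0.001, -0.003]
force: [-0.4, -0.2, -1.6]
width: 23.5
grasp_force: 44.7
t: 34.02
tcp_pos: [574.2, -66.1, 149.6]
tool_rot: [-0.0, 1.0, -0.0, 0.0]
force: [0.1, 0.4, -2.0]
width: 23.5
grasp_force: 44.7
t 34.02 tcp [574.2 -66.1 149.6] fingerline deg 90.0 tilt [ 0. -0. -1.] J6 -0.23 w 23.5 F [ 0.1  0.4 -2. ]
h 68 base 10 xy 664.9 111.4 z 78.5 dia 62.9 sat 9.0 px 519 301
h 58 base 0 xy 477.7 -200.4 z 58.4 dia 55.8 sat 163.0 px 151 84
h 58 base 0 xy 653.0 101.2 z 59.3 dia 54.1 sat 27.0 px 489 276
h 58 base 10 xy 650.8 99.4 z 
[... 394 characters left out ...]
 deg 90.0 tilt [ 0. -0. -1.] J6 -0.23 w 23.5 F [-0.2 -0.3 -1.1]
h 68 base 10 xy 662.8 113.8 z 78.4 dia 65.9 sat 8.0 px 233 196
h 58 base 0 xy 474.4 -197.3 z 57.8 dia 55.9 sat 155.0 px 359 191
h 58 base 0 xy 352.8 -175.5 z 57.8 dia 58.1 sat 92.0 px 389 205
h 58 base 0 xy 374.5 -17.9 z 58.2 dia 53.0 sat 93.0 px 347 221
h 58 base 0 xy 340.8 111.6 z 58.1 dia 55.0 sat 164.0 px 325 243
h 58 base 10 xy 652.8 -65.8 z 68.2 dia 54.0 sat 8.0 px 283 183
h 50 base 10 xy 375.3 -17.3 z 58.6 dia 49.3 sat 90.0 px 346 221
h 44 base 10 xy 658.5 22.7 z 54.2 dia 42.0 sat 11.0 px 259 195
h 44 base 10 xy 362.6 443.9 z 54.6 dia 34.5 sat 82.0 px 199 304
h 44 base 10 xy 365.5 504.0 z 54.8 dia 35.1 sat 62.0 px 169 317
```

```bash

Z='[]'
python3 -m inch '{"fingers":[0,0,0,0,0,0,0,0],"slide":[[0,0,0],[0,0,0],[0,0,0],[0,0,0],[0,0,0],[0,0,0],[0,0,0],[0,0,0]],"twist":[0,0,0,0,0,0,0,0]}'
python3 -m inch '{"fingers":[0,0,0,0,0,0,0,0],"slide":[[0,0,0],[0,0,0],[0,0,0],[0,0,0],[0,0,0],[0,0,0],[0,0,0],[0,0,0]],"twist":[0,0,0,0,0,0,0,0]}'
python3 -m inch '{"fingers":[0,0,0,0,0,0,0,0],"slide":[[0,0,0],[0,0,0],[0,0,0],[0,0,0],[0,0,0],[0,0,0],[0,0,0],[0,0,0]],"twist":[0,0,0,0,0,0,0,0]}'
python3 -m inch '{"fingers":[0,0,0,0,0,0,0,0],"slide":[[0,0,0],[0,0,0],[0,0,0],[0,0,0],[0,0,0],[0,0,0],[0,0,0],[0,0,0]],"twist":[0,0,0,0,0,0,0,0]}'
python3 -m inch '{"fingers":[0,0,0,0,0,0,0,0],"slide":[[0,0,1],[0,1,2],[0.2,4,2],[0.5,7,2],[0.5,8.8,2],[0.5,8.8,1],[0.5,8.8,0],[0.5,8.8,-1.4]],"twist":[0,0,0,0,0,0,0,0]}'
python3 -m inch '{"fingers":[0,0,0,0,0,0,0,0],"slide":[[0,0,0],[0,0,0],[0,0,0],[0,0,0],[0,0,0],[0,0,0],[0,0,0],[0,0,0]],"twist":[0,0,0,0,0,0,0,0]}'
python3 - <<'E'
from h import *
state();pots("scene")
E
```

```text
t: 34.78
tcp_pos: [574.1, -66.0, 149.4]
tool_rot: [-0.0, 1.0, -0.0, 0.0]
force: [-0.0, -0.2, -1.9]
width: 23.6
grasp_force: 44.7
t: 35.45
tcp_pos: [574.1, -66.0, 149.3]
tool_rot: [-0.0, 1.0, 0.0, -0.0]
force: [0.7, 0.3, -2.0]
width: 23.3
grasp_force: 44.7
t: 36.12
tcp_pos: [574.1, -66.0, 149.4]
tool_rot: [-0.0, 1.0, -0.0, 0.0]
force: [0.3, -0.1, -1.6]
width: 23.7
grasp_force: 44.7
t: 36.78
tcp_pos: [574.1, -66.0, 149.4]
tool_rot: [-0.0, 1.0, 0.0, 0.0]
force: [0.1, 0.0, -0.1]
width: 23.4
grasp_force: 44.7
t: 37.45
tcp_pos: [580.1, 22.0, 136.4]
tool_rot: [-0.001, 1.0, -0.0, 0.001]
force: [0.4, -0.3, -1.8]
width: 23.3
grasp_force: 44.8
t: 38.12
tcp_pos: [579.3, 21.9, 135.8]
tool_rot: [-0.0, 1.0, -0.0, 0.0]
force: [0.5, -0.2, -1.6]
width: 23.6
grasp_force: 44.7
t 38.12 tcp [579.3  21.9 135.8] fingerline deg 90.0 tilt [ 0.001 -0.    -1.   ] J6 -0.08 w 23.6 F [ 0.5 -0.2 -1.6]
t 38.12 tcp [579.3  21.9 135.8] fingerline deg 90.0 tilt [ 0.001 -0.    -1.   ] J6 -0.08 w 23.6 F [ 0.5 -0.2 -1.6]
h 68 base 10 xy 664.9 113.2 z 78.3 dia 65.8 sat 8.0 px 233 196
h 58 base 0 xy 473.6 -197.6 z 58.0 dia 56.1 sat 161.0 px 359 191
h 58 base 0 xy 352.3 -177.3 z 58.0 dia 56.3 sat 101.0 px 390 205
h 58 base 0 xy 374.6 -18.7 z 58.0 dia 54.1 sat 92.5 px 348 221
h 58 base 0 xy 340.9 110.9 z 57.9 dia 55.2 sat 164.0 px 325 243
h 50 base 10 xy 356.7 -173.0 z 58.4 dia 44.4 sat 102.0 px 388 205
h 50 base 10 xy -28.8 51.0 z 61.1 dia 41.7 sat 54.0 px 494 298
h 44 base 10 xy 660.0 23.8 z 53.9 dia 40.5 sat 11.0 px 260 195
```

```bash

python3 -m inch '{"fingers":[0,0,0,0,0,0,0,0],"slide":[[0,0,0],[0,0,0],[0,0,0],[0,0,0],[0,0,0],[0,0,0],[0,0,0],[0,0,0]],"twist":[0,0,0,0,0,0,0,0]}'
python3 -m inch '{"fingers":[0,0,0,0,0,0,0,0],"slide":[[0,0,0],[0,0,0],[0,0,0],[0,0,0],[0,0,0],[0,0,0],[0,0,0],[0,0,0]],"twist":[0,0,0,0,0,0,0,0]}'
python3 -m inch '{"fingers":[0,0,0,0,0,0,0,0],"slide":[[0,0,0],[0,0,0],[0,0,0],[0,0,0],[0,0,0],[0,0,0],[0,0,0],[0,0,0]],"twist":[0,0,0,0,0,0,0,0]}'
python3 -m inch '{"fingers":[0,0,0,0,0,0,0,0],"slide":[[0,0,0],[0,0,0],[0,0,0],[0,0,0],[0,0,0],[0,0,0],[0,0,0],[0,0,0]],"twist":[0,0,0,0,0,0,0,0]}'
python3 -m inch '{"fingers":[0,0,0,0,0,0,0,0],"slide":[[0,0,2],[-1,0,5],[-2,1,6.2],[-3,4,6.2],[-3.5,7,6.2],[-4,10,6.2],[-4.5,13,6.2],[-5,16,6.2]],"twist":[0,0,0,0,1,2,3,4]}'
python3 -m inch '{"fingers":[0,0,0,0,0,0,0,0],"slide":[[-0.5,3.5,0],[-1,7,0],[-1.5,10.5,0],[-2,14,0],[-2.5,17,0],[-3,20,0],[-3.5,22.6,0],[-3.5,22.6,0]],"twist":[0,0,0,0,0,0,0,0]}'
python3 -m inch '{"fingers":[0,0,0,0,0,0,0,0],"slide":[[0,0,0],[0,0,0],[0,0,0],[0,0,-2],[0,0,-4],[0,0,-6],[0,0,-6],[0,0,-6]],"twist":[0,0,0,0,0,0,0,0]}'
python3 - <<'E'
from h import *
s=state();c=arm.calibration("wrist");p,d=arm.snapshot("wrist");cv2.imwrite("pics/w8.png",p)
P=pts(c,d);w=P[d>0];w=w[np.hypot(w[:,0]-491,w[:,1]-408)<70]
for a,b in((8,15),(66,80)):
    m=w[(w[:,2]>a)&(w[:,2]<b)];print(a,len(m),m.min(0).round(),m.max(0).round(),cv2.minAreaRect(m[:,:2].astype(np.float32)))
E
```

```text
t: 38.83
tcp_pos: [579.1, 22.0, 135.4]
tool_rot: [-0.0, 1.0, 0.0, -0.0]
force: [-0.1, 0.1, -1.4]
width: 23.1
grasp_force: 44.7
t: 39.5
tcp_pos: [579.1, 22.0, 135.4]
tool_rot: [-0.0, 1.0, -0.0, -0.0]
force: [0.0, 0.1, -1.2]
width: 23.6
grasp_force: 44.7
t: 40.17
tcp_pos: [579.1, 22.0, 135.4]
tool_rot: [-0.0, 1.0, -0.0, -0.0]
force: [-0.7, -0.2, -1.8]
width: 23.3
grasp_force: 44.7
t: 40.83
tcp_pos: [579.1, 22.0, 135.4]
tool_rot: [-0.0, 1.0, -0.0, 0.0]
force: [-1.0, -0.4, -1.7]
width: 23.2
grasp_force: 44.7
t: 41.5
tcp_pos: [528.2, 184.0, 197.7]
tool_rot: [-0.036, 0.999, 0.0, 0.0]
force: [0.5, 0.1, -1.8]
width: 23.6
grasp_force: 44.8
t: 42.17
tcp_pos: [491.4, 413.6, 196.7]
tool_rot: [-0.038, 0.999, 0.002, -0.001]
force: [0.4, 0.4, -1.9]
width: 23.5
grasp_force: 45.0
t: 42.83
tcp_pos: [493.4, 406.2, 135.9]
tool_rot: [-0.034, 0.999, -0.001, -0.002]
force: [0.0, 1.1, -1.2]
width: 23.4
grasp_force: 44.9
t 42.83 tcp [493.4 406.2 135.9] fingerline deg 93.9 tilt [-0.003 -0.002 -1.   ] J6 0.52 w 23.4 F [ 0.   1.1 -1.2]
8 1175 [440. 364.   8.] [544. 448.  14.] ((491.80316162109375, 406.4580078125), (99.77056884765625, 80.1152114868164), 3.09210467338562)
66 2812 [455. 382.  68.] [511. 430.  80.] ((482.69940185546875, 405.38714599609375), (53.769065856933594, 46.10281753540039), 3.636441230773926)
```

View pics/w8.png

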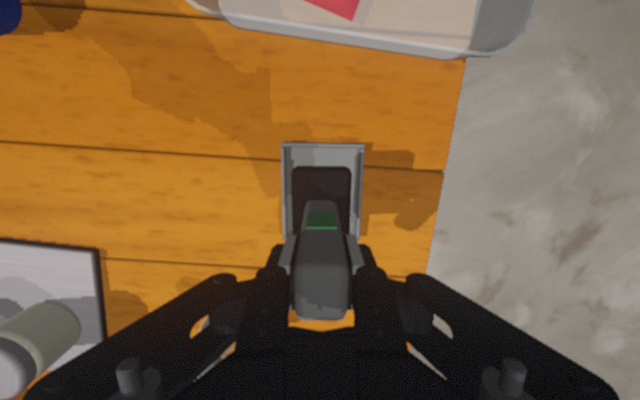

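The view shows the dock at (325,185) with the foot hanging centred above it, within 4 mm. I lower and release.

```bash

python3 -m inch '{"fingers":[0,0,0,0,0,0,0,0],"slide":[[0.2,0,-2],[0.2,0,-4],[0.2,0,-5],[0.2,0,-5],[0.2,0,-5],[0.2,0,-5],[0.2,0,-5],[0.2,0,-5]],"twist":[0,0,0,0,0,0,0,0]}'
python3 - <<'E'
from h import *
state()
E
```

```text
t: 43.55
tcp_pos: [497.0, 408.6, 89.2]
tool_rot: [-0.035, 0.999, 0.001, 0.001]
force: [-1.0, -0.2, -1.7]
width: 23.5
grasp_force: 44.9
t 43.55 tcp [497.  408.6  89.2] fingerline deg 94.0 tilt [ 0.002  0.002 -1.   ] J6 0.51 w 23.5 F [-1.  -0.2 -1.7]
```

```bash

python3 -m inch '{"fingers":[0,0,0,0,0,0,0,0],"slide":[[0,0,0],[0,0,0],[0,0,-0.3],[0,0,-0.6],[0,0,-0.8],[0,0,-0.8],[0,0,-0.8],[0,0,-0.8]],"twist":[0,0,0,0,0,0,0,0]}'
python3 - <<'E'
from h import *
state()
E
```

```text
t: 44.22
tcp_pos: [496.1, 408.0, 79.8]
tool_rot: [-0.035, 0.999, 0.0, 0.0]
force: [-2.3, -1.3, 3.0]
width: 23.6
grasp_force: 45.5
t 44.22 tcp [496.1 408.   79.8] fingerline deg 94.0 tilt [ 0.  0. -1.] J6 0.51 w 23.6 F [-2.3 -1.3  3. ]
```

In contact, with the foot in the dock. Now I open, rise and verify.

```bash

python3 -m inch '{"fingers":[0.1,0.3,0.6,0.7,0.7,0.7,0.7,0.7],"slide":[[0,0,0],[0,0,0],[0,0,0],[0,0,0],[0,0,0],[0,0,0],[0,0,0.5],[0,0,2]],"twist":[0,0,0,0,0,0,0,0]}'
python3 -m inch '{"fingers":[0.7,0.7,0.7,0.7,0.7,0.7,0.7,0.7],"slide":[[0,0,2],[0,0,5],[0,0,9],[0,0,13],[-2,0,15],[-5,0,16],[-8,0,16],[-8,0,16]],"twist":[0,0,0,0,0,0,0,0]}'
python3 -m inch '{"fingers":[0.7,0.7,0.7,0.7,0.7,0.7,0.7,0.7],"slide":[[-3,0,0],[-6,0,0],[-9,0,0],[-12,0,0],[-12,0,0],[-12,0,0],[-12,0,0],[-12,0,0]],"twist":[0,0,0,0,0,0,0,0]}'
python3 - <<'E'
from h import *
thermo(494,408);pots("top","pics/topF.png")
p,d=arm.snapshot("scene");cv2.imwrite("pics/sceneF.png",p)
c=arm.calibration("top");p,d=arm.snapshot("top");P=pts(c,d);w=P[d>0]
m=w[(abs(w[:,0]-638)<26)&(abs(w[:,1]+171)<26)&(w[:,2]>66)&(w[:,2]<82)];print("dial",len(m),cv2.minAreaRect(m[:,:2].astype(np.float32)))
cv2.imwrite("pics/topFc.png",cv2.resize(p[130:280,190:400],None,fx=3.8,fy=3.8,interpolation=cv2.INTER_CUBIC))
E
```

```text
t: 44.88
tcp_pos: [494.4, 406.9, 96.6]
tool_rot: [-0.035, 0.999, -0.002, -0.002]
force: [-0.8, 0.7, -0.2]
width: 59.9
grasp_force: 0.0
t: 45.55
tcp_pos: [411.5, 408.3, 261.7]
tool_rot: [-0.037, 0.999, 0.001, -0.001]
force: [0.2, -0.8, 0.9]
width: 59.6
grasp_force: 0.0
t: 46.22
tcp_pos: [297.2, 408.0, 259.4]
tool_rot: [-0.035, 0.999, 0.0, 0.0]
force: [0.6, 0.6, 0.4]
width: 60.2
grasp_force: 0.0
t 46.22 tcp [297.2 408.  259.4] fingerline deg 94.0 tilt [ 0.001  0.    -1.   ] J6 0.74 w 60.2 F [0.6 0.6 0.4]
17 24 679 20.189236337827538 ((490.7528076171875, 408.257080078125), (64.85392761230469, 45.04454040527344), 3.263901710510254)
t 46.27 tcp [297.2 408.  259.2] fingerline deg 94.0 tilt [ 0. -0. -1.] J6 0.74 w 59.5 F [-0.1 -0.5 -0.7]
dial 45 ((639.0303955078125, -170.00265502929688), (12.05819320678711, 42.49551010131836), 53.595855712890625)
```

View pics/topFc.png

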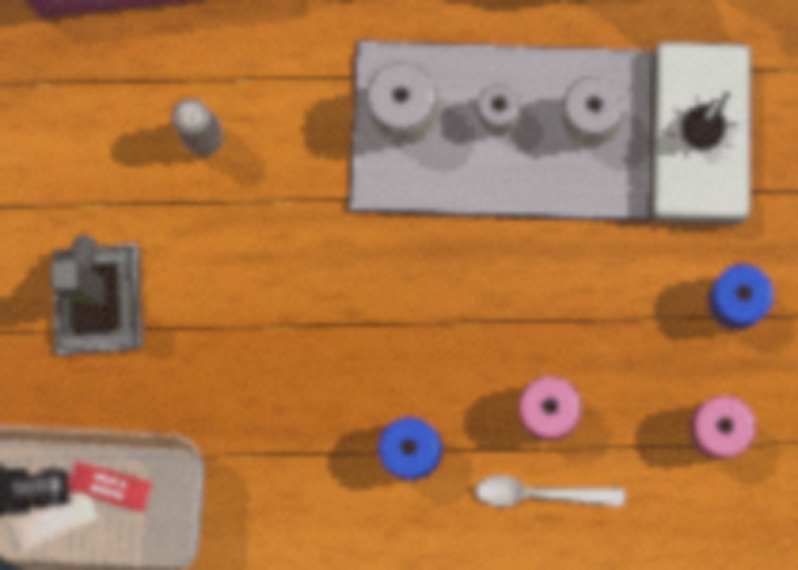

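View pics/sceneF.png

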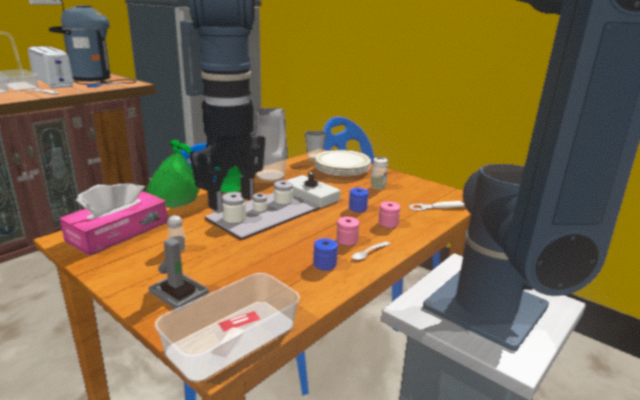

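The pots stand on the plate at crop (401,95), (498,104) and (594,104). The thermometer is upright in its dock at (97,295), the dial is at 40 (bar -36.4°), and the bystanders are unmoved.

```bash
python3 -c "
from rig import arm
print(arm.finish_job())"
```

```text
the job is handed in; nothing more can be done
None
```

The job is handed in at about 46 s: the dial is at 40, the three pots present (pot_1, pot_2, pot_4; there was no pot_3) stand on the plate, each dot was aimed at from about 55 mm and held still over 2 s, largest first, and the thermometer is upright in its dock; the hand-in returned no verdict.

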